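Put the tool case away in the desk locker

TASK

Put the orange tool case away inside the small dark grey desk locker, flat on its base, and push the blue door shut until its roller catch snaps home. The door is shut on the catch to begin with and the green spray can stands in its way: stand the can aside first, upright on the desk and out of the locker, then pull the door open through the catch. Never knock the can over, and do not shift or tip the other things on the desk.

Things in the scene. Friction and masses are not known exactly. Their poses are not given: they have to be found in the camera images.
- locker: Fixed dark grey desk locker, 200 deep x 250 wide x 200 mm high, no bottom plate or sill (the desk is its floor). Origin: centre of its footprint at desk height. x points from front to back, y to the handle side of the door, z up. Open front at x = -100. Inside 226 wide, 188 deep, 190 mm high. Place and heading vary: it stands to the robot's left, front facing the robot's right.
- catch_roller (a point): The white sprung roller of the catch, inside the locker at x -90, y +97 mm in its frame, 172 mm above the desk; a steel strike on the door passes it. With its housing it fills x -100 to -68, y 79 to 114, z 155 to 190 mm; the rest of the inside is empty.
- door (a joint): Angle (rad) of the blue door: 0 shut, grows as it opens, stop at 1.75. Door 250 wide, 4 to 196 mm above the desk, 15 mm thick, 0.7 kg, covers the front. Hinged at y = -125; the y = +125 edge swings out to the locker's -x. The catch grips over the last 0.09 rad: some 6 to 8 N at the handle to pull it open or to push it shut; past the roller it draws itself home. Elsewhere it moves freely and stays where left.
- door_handle (a point): Grip point of the door handle, moving with the door: on an upright steel bar, 10 mm diameter, 190 mm above the desk. The bar runs from 95 to 217 mm up, free at the top, stems at 105 and 145 mm; its axis is 42 mm out from the door's outer face and 35 mm from the free edge. Door shut: x -157, y +90 mm in the locker's frame; its axes then equal the locker's.
- door_hinge (a point): A point on the door's hinge line, 100 mm above the desk; at x = -107.5, y = -125 mm in the locker's frame (mid-thickness of the door).
- can_c (a point): Centre of the small loose green spray can with yellow label and black cap: 56 mm diameter, 100 mm high overall, about 0.3 kg, upright; the centre is 50 mm above its foot. Starts in the door's swing.
- case_c (a point): Centre of the loose orange tool case (box with a black seam): 130 (its x) x 56 (its y) x 50 mm high (its z), 0.3 to 0.65 kg, lying flat; the centre is 25 mm above its underside.
- jug: Bystander: loose white tub with red lid, 68 mm diameter, 120 mm high; origin at the centre of its foot.
- carton: Bystander: loose cardboard carton 75 x 55 x 70 mm high; origin at the centre of its foot.
- tape: Bystander: loose blue roll of tape lying flat, 90 mm diameter, 35 mm high; origin at the centre of its foot.
- mug: Bystander: loose white mug, 80 mm diameter, 90 mm high, handle towards its y; origin at the centre of its foot.
- jar: Bystander: loose amber jar, 60 mm diameter, 100 mm high; origin at the centre of its foot.
- wrench: Bystander: loose wrench lying on the desk along its x; origin at its middle.
Not all that is in view belongs to the job. What is shaped like the part that bears can_c but purple is not meant.

How it is judged:
By the outcome, as a careful person would: the job done as asked, in the order asked, and still so for the second after the job is handed in, with the robot touching nothing.
It also fails if it takes over 72 s, if anything falls off the work surface, if the arm or the gripper's body presses on something with over 40 N, if the wrist force passes 120 N, or if a joint passes its speed limit or range.

ROBOT

A 7-joint arm with a two-finger parallel gripper is mounted at the origin on the work surface. World frame = base frame: x ahead of the robot, y to its left, z up, the work surface at z = 0. Lengths are in m, angles in rad, forces in N, time in s.
With the tool pointing down it reaches from about 0.4 to 0.85 m from the base axis. Payload 4.5 kg.
Tool frame: the origin (TCP) lies midway between the tips of the shut fingers; the grasp point (between the pads) lies 19 mm behind it; z points along the fingers, y is the line along which they close (so a half turn about z gives the same grasp; the last joint's range is limited). The gripper opens to 88 mm and grips with 3 to 60 N. Pads are 18 mm wide; open, the fingers measure 123 mm over their backs; the gripper's body (75 mm by 187 mm) begins 45 mm behind the grasp point.
Start: joints at [-1.083, 0.689, -0.195, 1.565, 0.157, 0.902, -0.215], TCP at [0.274, 0.562, 0.239] pointing down, gripper open.
Joint ranges: [-3.01, 3.01], [-0.46, 2.08], [-1.47, 1.51], [0.13, 2.56], [-1, 4.14], [0.04, 2.09], [-2.66, 2.66]. Speed limits (rad/s): [2.57, 2.57, 3.14, 3.14, 3.14, 3.14, 3.14].

INTERFACE

Orientations are given as a unit quaternion [x, y, z, w].
In Python, from plant import r gives the robot as it stands.
- The arm moves only by the tool carry_out, never from a script. Its argument "plan" is a list of rows, each an object with "rot": the turn, a rotation vector about the tool's x, y, z in rad, a list of three; "xyz": the shift along the tool's x, y, z in m, a list of three; "grip": the closure in counts, from 0 (fully open) to 255 (shut). In form: [{"rot": [wx, wy, wz], "xyz": [dx, dy, dz], "grip": grip}, ...]. A call has 1 to 8 rows; each row is the pose to reach, as a shift and turn from the pose commanded when the call began, along the tool's axes at that moment; what a row does not reach only later rows make up. A row lasts 1/12 s, in which the tool goes at most 41.7 mm and 7.16 degrees, less where a joint would pass 70% of its speed; a pose out of reach is approached as far as the arm can. A call with a gripper value outside its range is refused whole. The fingers move at their own pace and stop on an object; "squeeze" is the grip in N (left out, the last holds). Time passes only in rows, so rows that repeat a pose let the fingers close. It gives the time, the measured TCP pose, the force, the opening and the grip force at its end, in the units of the state.
- r.get_state(): the state, without advancing time (a new reading comes with each control period).
- r.snapshot(name): name is "side" or "top" or "wrist"; returns the picture (420x560x3 uint8, red, green, blue); there is no depth.
- r.camera_params(name): a dict with "fx", "fy", "cx", "cy" (pixels), "position" and "attitude" of the camera in the world; the wrist camera has in their place "hand_eye" (4x4, takes a point from camera to tool coordinates, whose origin is the TCP and whose axes are the flange's). Camera axes: x right, y down, z forward; pixel columns grow to the right and rows downward; lengths in m; the calibration is good to about 2 mm. The wrist camera is an equidistant fisheye: a pixel r from the principal point sees the ray r / f radians off the axis. A picture is of the moment at which its call begins: read the wrist's pose just before it. camera_params takes no time and is no camera call.
- r.finish_job(): hands the job in; it is judged then, once.
The state is a dict: "clock": time; "q": joint angles; "qd": joint speeds; "joint_torque": joint torques, N m; "tool_pos": TCP position; "eef_rot": TCP orientation; "contact_force": force on the tool from outside, world axes, zero at the start; "moment": the same for the moment, N m; "opening": opening from 0.0 (shut) to 1.0 (fully open); "finger_force": force on a finger pad.
Only numpy, scipy, OpenCV 4.12 (cv2) and the standard library are available. Lean on these libraries where they do the work, as an engineer would, in place of code of your own. Each camera call takes 0.05 s, during which the arm holds its last target. There are 200 camera calls.

## Working session

There is one attempt and no reset: what is moved stays moved. The work goes in short steps, Python scripts to look and compute and a tool call to move; the robot and the scene stay as the last step left them, time stands still between calls to the robot, and variables do not carry over. Pictures are saved under pics/ and viewed, at most 10 in all, crops included, and the job is handed in when it is done.

Besides the shell and the picture viewer there is one more tool, called after ">>>" as name([rows], argument=value, ...), one row to a line, values as JSON. carry_out: Moves the arm, as the interface text tells. Its arguments: {"type":"object","properties":{"plan":{"type":"array"},"squeeze":{"type":"number"}},"required":["plan"]}

```bash
mkdir -p pics; ls; python3 - <<'E'
from plant import r
import cv2,numpy as np
s=r.get_state();print({k:np.round(v,3) for k,v in s.items()})
for n in ("side","top","wrist"):
    im=r.snapshot(n);cv2.imwrite(f"pics/{n}0.png",im[...,::-1]);print(n,r.camera_params(n))
E
```

```text
pics
{'clock': np.float64(0.0), 'q': array([-1.083,  0.69 , -0.194,  1.566,  0.157,  0.902, -0.215]), 'qd': array([-0.   ,  0.001,  0.001, -0.001, -0.   ,  0.001,  0.   ]), 'joint_torque': array([ 0.0000e+00, -5.2757e+01, -1.2670e+00, -1.5342e+01, -5.3000e-02,
        7.0000e-03,  0.0000e+00]), 'tool_pos': array([0.274, 0.561, 0.238]), 'eef_rot': array([ 0.225,  0.974, -0.001, -0.   ]), 'contact_force': array([ 0.207, -0.321, -0.417]), 'moment': array([ 0.001, -0.001,  0.08 ]), 'finger_force': np.float64(0.0), 'opening': np.float64(1.001)}
side {'fx': 461.63903332519567, 'fy': 461.63903332519567, 'cx': 283.9135986238799, 'cy': 215.22519986908827, 'position': array([ 0.42812684, -0.89178731,  0.85404465]), 'attitude': array([ 0.90635348, -0.08685887,  0.03385092, -0.41210802])}
top {'fx': 415.7525423470019, 'fy': 415.7525423470019, 'cx': 275.9582794207949, 'cy': 205.98307543953766, 'position': array([ 0.50392084, -0.08015468,  1.33458583]), 'attitude': array([-0.70532405,  0.70797952, -0.0170847 ,  0.03148161])}
wrist {'fx': 325.19226210127806, 'fy': 325.19226210127806, 'cx': 279.1920164594767, 'cy': 212.2433338166804, 'hand_eye': array([[ 7.38849857e-04, -9.47785478e-01, -3.18907734e-01,
         8.33675621e-02],
       [ 9.99999440e-01,  9.41917738e-04, -4.82542418e-04,
         7.30323776e-04],
       [ 7.57731547e-04, -3.18907199e-01,  9.47785643e-01,
        -1.45448485e-01],
       [ 0.00000000e+00,  0.00000000e+00,  0.00000000e+00,
         1.00000000e+00]])}
```

View pics/top0.png

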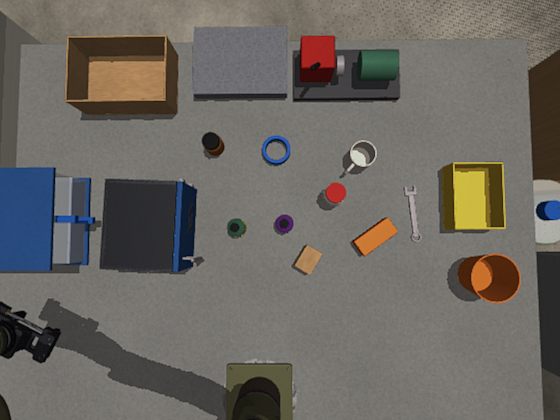

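View pics/side0.png

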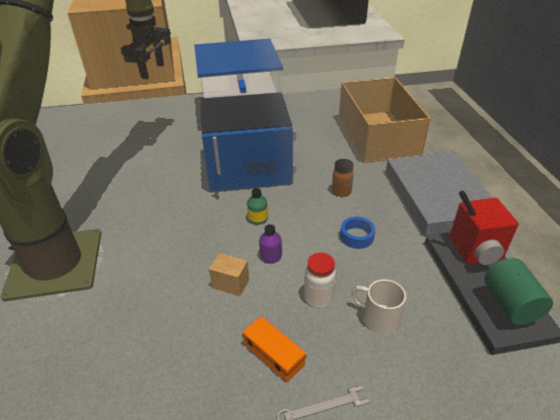

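Top view: the dark locker top spans about (103–180, 180–270), the door's blue edge is at x≈180–195 and the handle is at about (195,260). The green can is at (236,228), the purple lookalike at (284,224), the case at (375,237), the carton at (308,260) and the tub at (335,193).

```bash
cat > h.py <<'E'
from plant import r
import numpy as np,cv2
from scipy.spatial.transform import Rotation as R
def toworld(n,uv,z):
    c=r.camera_params(n);d=R.from_quat(c["attitude"]).apply([(uv[0]-c["cx"])/c["fx"],(uv[1]-c["cy"])/c["fy"],1])
    p=np.array(c["position"]);return p+d*(z-p[2])/d[2]
def project(n,P):
    c=r.camera_params(n);q=R.from_quat(c["attitude"]).inv().apply(np.array(P)-c["position"])
    return q[...,:2]/q[...,2:]*c["fx"]+[c["cx"],c["cy"]]
def move(target,down_yaw=None,quat=None):
    "shift & rotvec in tool axes from present measured pose; tool y axis at world yaw down_yaw"
    s=r.get_state();T=R.from_quat(s["eef_rot"])
    G=T
    if down_yaw is not None:
        y=np.array([np.cos(down_yaw),np.sin(down_yaw),0]);z=np.array([0,0,-1.])
        Gs=[R.from_matrix(np.c_[np.cross(v,z),v,z]) for v in (y,-y)]
        G=min(Gs,key=lambda g:(T.inv()*g).magnitude())
    print("xyz",np.round(T.inv().apply(np.array(target)-s["tool_pos"]),4),"rot",np.round((T.inv()*G).as_rotvec(),4))
E
python3 - <<'E'
from h import *
im=cv2.imread("pics/top0.png");hsv=cv2.cvtColor(im,cv2.COLOR_BGR2HSV)
def blob(lo,hi,roi):
    m=cv2.inRange(hsv,lo,hi);k=np.zeros_like(m);x0,y0,x1,y1=roi;k[y0:y1,x0:x1]=m[y0:y1,x0:x1];return k
m=blob((5,150,120),(18,255,255),(345,210,405,262));c=max(cv2.findContours(m,0,1)[0],key=cv2.contourArea)
rc=cv2.minAreaRect(c);bx=cv2.boxPoints(rc);print("case",rc)
W=np.array([toworld("top",p,.05)[:2] for p in bx]);print(W.round(4),W.mean(0),np.linalg.norm(np.diff(W,axis=0),axis=1))
for n,uv,z in [("cancap",(236,228),.1),("purple",(284,224),.1),("carton",(308,259),.07),("tub",(336,192),.12),("lockTL",(108,180),.2),("TR",(180,180),.2),("BR",(175,271),.2),("BL",(102,270),.2),("handle",(195,260),.217),("jar",(212,144),.1),("tape",(276,151),.035),("mug",(362,154),.09)]:
    print(n,toworld("top",uv,z)[:2].round(3))
cr=im[165:285,95:265];cv2.imwrite("pics/crop1.png",cv2.resize(cr,None,fx=4.6,fy=4.6,interpolation=2))
E
```

```text
case ((375.52734375, 236.23020935058594), (18.19524574279785, 41.659908294677734), 54.162349700927734)
[[ 0.4835 -0.2912]
 [ 0.5579 -0.3959]
 [ 0.5126 -0.4274]
 [ 0.4384 -0.3229]] [ 0.49808711 -0.35933977] [0.12846225 0.05526102 0.12808457]
cancap [0.524 0.064]
purple [ 0.535 -0.079]
carton [ 0.43  -0.151]
tub [ 0.628 -0.231]
lockTL [0.656 0.408]
TR [0.655 0.208]
BR [0.406 0.218]
BL [0.409 0.418]
handle [0.437 0.16 ]
jar [0.777 0.137]
tape [ 0.768 -0.054]
mug [ 0.746 -0.315]
```

View pics/crop1.png

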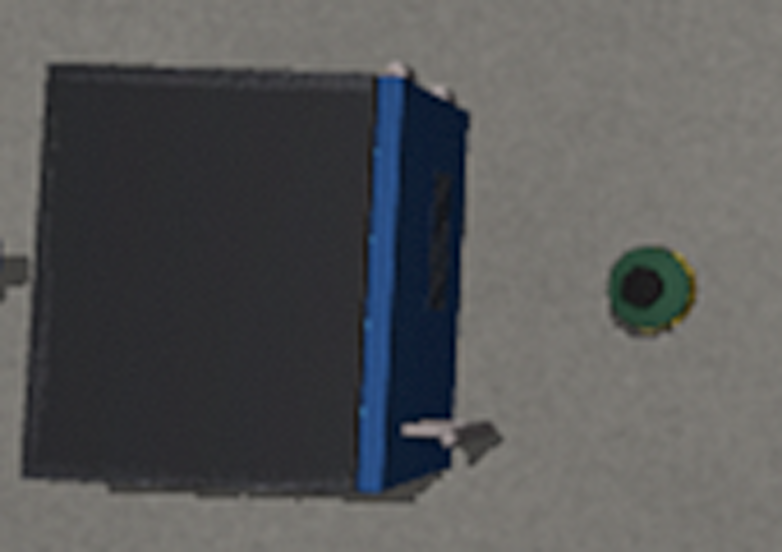

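The crop shows the locker top corners at crop (48,64), (22,478), (378,73) and (358,492). The door's outer top edge runs (405,78)–(383,493), the handle's top end is at (404,429), and the can cap is at (642,286).

```bash
cat > loc.py <<'E'
from h import *
f=lambda u,v,z:toworld("top",(95+u/4.6,165+v/4.6),z)[:2]
L={"bl":f(48,64,.2),"br":f(22,478,.2),"fl":f(378,73,.2),"fr":f(358,492,.2)}
loc={"bl":(100,-125),"br":(100,125),"fl":(-100,-125),"fr":(-100,125)}
A=np.array([np.r_[loc[k],0]/1000 for k in L]);B=np.array([np.r_[L[k],0] for k in L])
Rt,_=R.align_vectors(B-B.mean(0),A-A.mean(0))
yaw=Rt.as_rotvec()[2];c=B.mean(0)-Rt.apply(A.mean(0))
def w(x,y,z=0): return c+Rt.apply([x/1000,y/1000,0])+[0,0,z/1000]
if __name__=="__main__":
    for k in L: print(k,L[k].round(4))
    print("yaw",np.degrees(yaw),"c",c,"resid",np.abs(B-[w(*loc[k]) for k in L]).max())
    print("handle pred",w(-157,90),"seen",f(404,429,.217),"hinge",w(-107.5,-125), "door corners", f(405,78,.196),w(-115,-125),f(383,493,.196),w(-115,125))
    print("can",f(642,286,.1))
    print("handle side px",project("side",w(-157,90,217)),project("side",w(-157,90,95)))
    print("can side px",project("side",np.r_[f(642,286,.1),.1]))
E
python3 loc.py
```

```text
bl [0.6594 0.4154]
br [0.4119 0.4247]
fl [0.6528 0.2154]
fr [0.4034 0.224 ]
yaw 87.90223203581851 c [0.53185782 0.31985855 0.        ] resid 0.001298885109158432
handle pred [0.43617119 0.16625819 0.        ] seen [0.44133451 0.19295955] hinge [0.65283903 0.20785499 0.        ] door corners [0.65016077 0.20008838] [0.6525645  0.20036002 0.        ] [0.40245003 0.21014192] [0.40273204 0.20951121 0.        ]
can [0.52633112 0.06814218]
handle side px [214.27610555 136.99677993] [219.07609113 174.89147248]
can side px [256.03727191 190.87712907]
```

```bash
cat >> h.py <<'E'
def go(target,psi,phi=0):
    "target TCP; psi: yaw (deg) of tool x; phi: tilt (deg), tool z leaning away from tool x"
    s=r.get_state();T=R.from_quat(s["eef_rot"]);a=np.radians(psi);f=np.radians(phi)
    h=np.array([np.cos(a),np.sin(a),0]);k=np.array([0,0,1.])
    x=h*np.cos(f)-k*np.sin(f);z=-k*np.cos(f)-h*np.sin(f)
    G=R.from_matrix(np.c_[x,np.cross(z,x),z])
    print("at",np.round(s["tool_pos"],4),"q",np.round(s["q"],3),"t",s["clock"])
    d=np.array(target)-s["tool_pos"];rv=(T.inv()*G).as_rotvec()
    print("xyz",np.round(T.inv().apply(d),4),"rot",np.round(rv,4),"rows",max(np.linalg.norm(d)/.0417,np.linalg.norm(rv)/.125))
E
python3 - <<'E'
from h import *
import itertools
go([.526,.068,.31],200)
s=r.get_state();q=s["q"];T=R.from_quat(s["eef_rot"])
for sg in itertools.product((1,-1),repeat=7):
    v=np.array(sg)*q
    A=R.from_euler("ZYZYZYZ",v)
    for off in (0,90,180,-90):
        e=((A*R.from_euler("Z",off,degrees=True)).inv()*T).magnitude()
        if e<.02: print(sg,off,e)
E
```

```text
at [0.2738 0.5613 0.2381] q [-1.083  0.69  -0.195  1.566  0.157  0.903 -0.215] t 0.15
xyz [-0.4429 -0.3329 -0.0714] rot [-1.400e-03 -4.000e-04 -8.028e-01] rows 13.396952219879015Traceback (most recent call last):
  File "<stdin>", line 7, in <module>
  File "scipy/spatial/transform/_rotation.pyx", line 1413, in scipy.spatial.transform._rotation.Rotation.from_euler
ValueError: Expected axis specification to be a non-empty string of upto 3 characters, got ZYZYZYZ
```

>>> carry_out([
  {"rot": [0, 0, 0], "xyz": [0, 0, -0.04], "grip": 0},
  {"rot": [0, 0, 0], "xyz": [0, 0, -0.07], "grip": 0},
  {"rot": [0, 0, -0.8], "xyz": [-0.443, -0.333, -0.071], "grip": 0},
  {"rot": [0, 0, -0.8], "xyz": [-0.443, -0.333, -0.071], "grip": 0},
  {"rot": [0, 0, -0.8], "xyz": [-0.443, -0.333, -0.071], "grip": 0},
  {"rot": [0, 0, -0.8], "xyz": [-0.443, -0.333, -0.071], "grip": 0},
  {"rot": [0, 0, -0.8], "xyz": [-0.443, -0.333, -0.071], "grip": 0},
  {"rot": [0, 0, -0.8], "xyz": [-0.443, -0.333, -0.071], "grip": 0},
])

```text
clock: 0.82
tool_pos: [0.3882, 0.3371, 0.3091]
eef_rot: [-0.151, 0.989, -0.0, -0.0]
contact_force: [0.0, 0.0, 0.8]
opening: 1.001
finger_force: 0.0
```

```bash
python3 - <<'E'
from h import *
import itertools
go([.526,.068,.16],200)
s=r.get_state()
D=[([-1.083,.69,-.195,1.566,.157,.903,-.215],[0.225,0.974,-0.001,0]),(s["q"],s["eef_rot"])]
for sg in itertools.product((1,-1),repeat=7):
    B=[]
    for q,e in D:
        v=np.array(sg)*q
        A=R.from_euler("ZYZ",v[:3])*R.from_euler("YZY",v[3:6])
        B.append((A,R.from_euler("Z",v[6]),R.from_quat(e)))
    for o1 in (0,90,180,-90):
      for o7 in (0,90,180,-90):
        e=[((R.from_euler("Z",o1,degrees=True)*A*C*R.from_euler("Z",o7,degrees=True)).inv()*T).magnitude() for A,C,T in B]
        if max(e)<.02: print(sg,o1,o7,e)
E
```

```text
at [0.3882 0.3371 0.3091] q [-0.522  0.476 -0.437  1.793  0.246  0.926  0.809] t 0.8167
xyz [-0.0513 -0.2979  0.1492] rot [-0.0004 -0.0001 -0.0462] rows 8.08435154669364
(-1, 1, -1, 1, -1, 1, -1) 0 90 [0.0008815462568345018, 5.897906675708088e-16]
(-1, 1, -1, 1, -1, 1, -1) 90 180 [0.0022981724829294337, 0.000606623861695168]
(-1, 1, -1, 1, -1, 1, -1) 180 -90 [0.004013135206483282, 0.0008578956957572677]
(-1, 1, -1, 1, -1, 1, -1) -90 0 [0.003405991661132931, 0.0006066238616955742]
(-1, -1, -1, -1, -1, -1, -1) 0 90 [0.004013135206483318, 0.0008578956957572678]
(-1, -1, -1, -1, -1, -1, -1) 90 180 [0.0034059916611329064, 0.0006066238616955743]
(-1, -1, -1, -1, -1, -1, -1) 180 -90 [0.0008815462568343329, 3.8407646777267526e-16]
(-1, -1, -1, -1, -1, -1, -1) -90 0 [0.0022981724829294705, 0.000606623861695168]
```

>>> carry_out([
  {"rot": [0, 0, -0.04], "xyz": [-0.051, -0.298, 0.04], "grip": 0},
  {"rot": [0, 0, -0.04], "xyz": [-0.051, -0.298, 0.04], "grip": 0},
  {"rot": [0, 0, -0.04], "xyz": [-0.051, -0.298, 0.04], "grip": 0},
  {"rot": [0, 0, -0.04], "xyz": [-0.051, -0.298, 0.04], "grip": 0},
  {"rot": [0, 0, -0.04], "xyz": [-0.051, -0.298, 0.06], "grip": 0},
  {"rot": [0, 0, -0.04], "xyz": [-0.051, -0.298, 0.06], "grip": 0},
  {"rot": [0, 0, -0.04], "xyz": [-0.051, -0.298, 0.06], "grip": 0},
  {"rot": [0, 0, -0.04], "xyz": [-0.051, -0.298, 0.06], "grip": 0},
])

```text
clock: 1.48
tool_pos: [0.5247, 0.0619, 0.2473]
eef_rot: [-0.163, 0.987, -0.002, -0.001]
contact_force: [-0.3, 0.0, -0.0]
opening: 0.997
finger_force: 0.0
```

```bash
cat >> h.py <<'E'
def fish(px,z,s):
    "wrist pixel -> world point at height z, with state s read just before the picture"
    c=r.camera_params("wrist");d=np.array(px)-[c["cx"],c["cy"]];n=np.linalg.norm(d);t=n/c["fx"]
    v=np.r_[d/n*np.sin(t),np.cos(t)];H=c["hand_eye"];T=R.from_quat(s["eef_rot"])
    o=T.apply(H[:3,3])+s["tool_pos"];w=T.apply(H[:3,:3]@v);return o+w*(z-o[2])/w[2]
def fishproj(P,s):
    c=r.camera_params("wrist");H=c["hand_eye"];T=R.from_quat(s["eef_rot"])
    p=H[:3,:3].T@(T.inv().apply(np.array(P)-s["tool_pos"])-H[:3,3]);t=np.arctan2(np.hypot(*p[:2]),p[2])
    return p[:2]/np.hypot(*p[:2])*t*c["fx"]+[c["cx"],c["cy"]]
E
python3 - <<'E'
from h import *
go([.526,.068,.045],200)
s=r.get_state();im=r.snapshot("wrist")[...,::-1];cv2.imwrite("pics/w1.png",im)
print(fishproj([.526,.068,.1],s))
E
```

```text
at [0.5247 0.0619 0.2473] q [ 0.048  0.572 -0.409  1.837  0.31   0.798  1.377] t 1.4833
xyz [-0.0038  0.0061  0.2023] rot [-0.0035 -0.003  -0.0207] rows 4.854170661040846
[284.89837828 200.22704401]
```

View pics/w1.png

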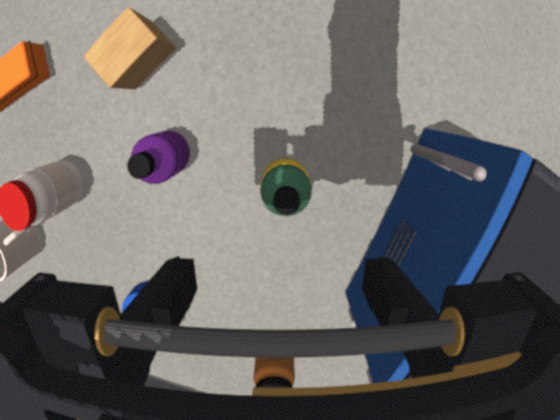

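The wrist view shows the cap at (286,200), and the prediction was (285,200). The handle top is at (480,173). The can is confirmed, so I'll descend and grip.

>>> carry_out([
  {"rot": [0, 0, 0], "xyz": [-0.004, 0.006, 0.04], "grip": 0},
  {"rot": [0, 0, 0], "xyz": [-0.004, 0.006, 0.08], "grip": 0},
  {"rot": [0, 0, 0], "xyz": [-0.004, 0.006, 0.12], "grip": 0},
  {"rot": [0, 0, 0], "xyz": [-0.004, 0.006, 0.16], "grip": 0},
  {"rot": [0, 0, 0], "xyz": [-0.004, 0.006, 0.2], "grip": 0},
  {"rot": [0, 0, 0], "xyz": [-0.004, 0.006, 0.2], "grip": 0},
  {"rot": [0, 0, 0], "xyz": [-0.004, 0.006, 0.2], "grip": 120},
  {"rot": [0, 0, 0], "xyz": [-0.004, 0.006, 0.2], "grip": 255},
], squeeze=20)

```text
clock: 2.2
tool_pos: [0.5263, 0.0766, 0.0509]
eef_rot: [-0.167, 0.986, 0.0, 0.001]
contact_force: [0.0, -0.7, 0.1]
opening: 0.873
finger_force: 0.0
```

>>> carry_out([
  {"rot": [0, 0, 0], "xyz": [0, 0, 0], "grip": 255},
  {"rot": [0, 0, 0], "xyz": [0, 0, 0], "grip": 255},
  {"rot": [0, 0, 0], "xyz": [0, 0, 0], "grip": 255},
  {"rot": [0, 0, 0], "xyz": [0, 0, 0], "grip": 255},
  {"rot": [0, 0, 0], "xyz": [0, 0, -0.02], "grip": 255},
  {"rot": [0, 0, 0], "xyz": [0, 0, -0.04], "grip": 255},
])

```text
clock: 2.7
tool_pos: [0.5244, 0.076, 0.0897]
eef_rot: [-0.167, 0.986, 0.0, -0.001]
contact_force: [0.2, 0.4, -2.5]
opening: 0.626
finger_force: 20.0
```

```bash
python3 - <<'E'
from h import *
from loc import w
from scipy.optimize import least_squares
go([.42,-.01,.085],200);s=r.get_state();print(s["opening"],s["finger_force"])
D=[([-1.083,.69,-.195,1.566,.157,.903,-.215],[.2738,.5613,.2381]),([-0.522,.476,-.437,1.793,.246,.926,.809],[0.3882,0.3371,0.3091]),([0.048,.572,-.409,1.837,.31,.798,1.377],[0.5247,0.0619,0.2473]),(s["q"],s["tool_pos"])]
E
```

```text
at [0.5244 0.076  0.0897] q [-0.072  0.811 -0.264  1.965  0.474  0.427  1.214] t 2.7
xyz [ 0.127  -0.0467  0.0048] rot [ 0.0004 -0.0017 -0.0126] rows 3.2459274878294577
0.6258602011245382 19.998936876654625
```

>>> carry_out([
  {"rot": [0, 0, 0], "xyz": [0.035, -0.012, 0], "grip": 255},
  {"rot": [0, 0, 0], "xyz": [0.07, -0.025, 0], "grip": 255},
  {"rot": [0, 0, 0], "xyz": [0.1, -0.037, 0], "grip": 255},
  {"rot": [0, 0, 0], "xyz": [0.127, -0.047, 0], "grip": 255},
  {"rot": [0, 0, 0], "xyz": [0.127, -0.047, 0], "grip": 255},
  {"rot": [0, 0, 0], "xyz": [0.127, -0.047, 0.02], "grip": 255},
  {"rot": [0, 0, 0], "xyz": [0.127, -0.047, 0.035], "grip": 255},
  {"rot": [0, 0, 0], "xyz": [0.127, -0.047, 0.038], "grip": 255},
])

```text
clock: 3.37
tool_pos: [0.423, -0.0103, 0.0578]
eef_rot: [-0.167, 0.986, -0.0, -0.001]
contact_force: [-0.1, -0.5, -2.1]
opening: 0.623
finger_force: 20.0
```

>>> carry_out([
  {"rot": [0, 0, 0], "xyz": [0, 0, 0], "grip": 255},
  {"rot": [0, 0, 0], "xyz": [0, 0, 0.002], "grip": 255},
  {"rot": [0, 0, 0], "xyz": [0, 0, 0.002], "grip": 255},
])

```text
clock: 3.62
tool_pos: [0.4229, -0.0105, 0.0564]
eef_rot: [-0.168, 0.986, -0.0, -0.001]
contact_force: [-0.2, 0.3, -3.0]
opening: 0.625
finger_force: 20.0
```

>>> carry_out([
  {"rot": [0, 0, 0], "xyz": [0, 0, 0.003], "grip": 255},
  {"rot": [0, 0, 0], "xyz": [0, 0, 0.005], "grip": 255},
  {"rot": [0, 0, 0], "xyz": [0, 0, 0.006], "grip": 255},
  {"rot": [0, 0, 0], "xyz": [0, 0, 0.006], "grip": 255},
])

```text
clock: 3.95
tool_pos: [0.4229, -0.0107, 0.0514]
eef_rot: [-0.168, 0.986, -0.001, -0.0]
contact_force: [-0.8, -0.0, 7.5]
opening: 0.625
finger_force: 20.0
```

>>> carry_out([
  {"rot": [0, 0, 0], "xyz": [0, 0, -0.001], "grip": 180},
  {"rot": [0, 0, 0], "xyz": [0, 0, -0.001], "grip": 0},
  {"rot": [0, 0, 0], "xyz": [0, 0, -0.001], "grip": 0},
  {"rot": [0, 0, 0], "xyz": [0, 0, -0.001], "grip": 0},
  {"rot": [0, 0, 0], "xyz": [0, 0, -0.04], "grip": 0},
  {"rot": [0, 0, 0], "xyz": [0, 0, -0.08], "grip": 0},
  {"rot": [0, 0, 0], "xyz": [0, 0, -0.12], "grip": 0},
  {"rot": [0, 0, 0], "xyz": [0, 0, -0.16], "grip": 0},
])

```text
clock: 4.62
tool_pos: [0.4219, -0.0106, 0.183]
eef_rot: [-0.168, 0.986, 0.001, -0.004]
contact_force: [1.7, -1.3, -0.2]
opening: 1.004
finger_force: 0.0
```

>>> carry_out([
  {"rot": [0, 0, 0], "xyz": [0, 0, -0.2], "grip": 0},
  {"rot": [0, 0, 0], "xyz": [0, 0, -0.22], "grip": 0},
  {"rot": [0, 0, 0], "xyz": [0, 0, -0.22], "grip": 0},
  {"rot": [0, 0, 0], "xyz": [0, 0, -0.22], "grip": 0},
])

```text
clock: 4.95
tool_pos: [0.4229, -0.0104, 0.3505]
eef_rot: [-0.168, 0.986, -0.0, -0.002]
contact_force: [1.0, -0.5, -0.3]
opening: 1.004
finger_force: 0.0
```

```bash
cat >> h.py <<'E'
def rr(q): 
    q=np.array(q)*[-1,1,-1,1,-1,1,-1]
    return [R.from_euler("Z",q[0]),R.from_euler("ZY",q[:2]),R.from_euler("ZYZ",q[:3]),R.from_euler("ZYZ",q[:3])*R.from_euler("Y",q[3]),R.from_euler("ZYZ",q[:3])*R.from_euler("YZ",q[3:5]),R.from_euler("ZYZ",q[:3])*R.from_euler("YZY",q[3:6])]
def basis(q):
    a=rr(q);ex,ez=[1,0,0],[0,0,1]
    return np.array([[0,0,1.],a[0].apply(ex),a[1].apply(ez),a[2].apply(ex),a[3].apply(ex),a[3].apply(ez),a[4].apply(ex),a[5].apply(ex),a[5].apply(ez)])
E
python3 - <<'E'
from h import *
from loc import w,yaw
s=r.get_state();H=w(-157,90,171);print("handle",H,"yaw",np.degrees(yaw))
go(np.r_[H[:2],.27],np.degrees(yaw)+180)
D=[([-1.083,.69,-.195,1.566,.157,.903,-.215],[.2738,.5613,.2381]),([-0.522,.476,-.437,1.793,.246,.926,.809],[0.3882,0.3371,0.3091]),([0.048,.572,-.409,1.837,.31,.798,1.377],[0.5247,0.0619,0.2473]),([-0.072,.811,-.264,1.965,.474,.427,1.214],[.5244,.076,.0897]),(s["q"],s["tool_pos"])]
A=np.vstack([basis(q).T for q,_ in D]);b=np.concatenate([p for _,p in D])
for keep in ([0,2,5,8],[0,2,3,4,5,8],[0,2,3,4,5,7,8],range(9)):
    x,res,rk,_=np.linalg.lstsq(A[:,list(keep)],b,rcond=None);print(list(keep),x.round(4),rk,np.abs(A[:,list(keep)]@x-b).max())
print(fish((480,173),.217,dict(eef_rot=[-.163,.987,-.002,-.001],tool_pos=[.5247,.0619,.2473])))
print("px can top",project("top",[.423,-.011,.1]))
E
```

```text
handle [0.43617119 0.16625819 0.171     ] yaw 87.90223203581851
at [ 0.4229 -0.0104  0.3505] q [ 0.579  0.378 -0.933  1.939  0.359  1.004  1.39 ] t 4.95
xyz [-0.0713  0.1623  0.0803] rot [ 0.0024 -0.0029 -1.197 ] rows 9.576085667139036
[0, 2, 5, 8] [2.5204 0.6386 0.2871 2.6059] 4 0.0333232061767928
[0, 2, 3, 4, 5, 8] [ 1.9169  0.6306 -0.062  -0.0288  0.3374  2.0119] 6 0.031382190486325415
[0, 2, 3, 4, 5, 7, 8] [ 0.4501  0.6433 -0.0253 -0.0235  0.378   0.0687  0.5066] 7 0.026466413540769118
[0, 1, 2, 3, 4, 5, 6, 7, 8] [ 1.4699  0.0033  0.5882 -0.0352 -0.0991  0.3709  0.1091  0.0061  1.4643] 9 0.02441533069012944
[0.43653316 0.16574199 0.217     ]
px can top [261.18366443 262.12688587]
```

>>> carry_out([
  {"rot": [0, 0, -1.197], "xyz": [-0.071, 0.162, 0.06], "grip": 0},
  {"rot": [0, 0, -1.197], "xyz": [-0.071, 0.162, 0.06], "grip": 0},
  {"rot": [0, 0, -1.197], "xyz": [-0.071, 0.162, 0.06], "grip": 0},
  {"rot": [0, 0, -1.197], "xyz": [-0.071, 0.162, 0.06], "grip": 0},
  {"rot": [0, 0, -1.197], "xyz": [-0.071, 0.162, 0.06], "grip": 0},
  {"rot": [0, 0, -1.197], "xyz": [-0.071, 0.162, 0.06], "grip": 0},
  {"rot": [0, 0, -1.197], "xyz": [-0.071, 0.162, 0.06], "grip": 0},
  {"rot": [0, 0, -1.197], "xyz": [-0.071, 0.162, 0.06], "grip": 0},
])

```text
clock: 5.62
tool_pos: [0.4367, 0.166, 0.2877]
eef_rot: [-0.623, 0.782, 0.0, -0.002]
contact_force: [-0.3, -0.2, 0.5]
opening: 1.004
finger_force: 0.0
```

>>> carry_out([
  {"rot": [0, 0, -0.18], "xyz": [0, 0, 0], "grip": 0},
  {"rot": [0, 0, -0.19], "xyz": [0, 0, 0], "grip": 0},
  {"rot": [0, 0, -0.19], "xyz": [0, 0, 0], "grip": 0},
  {"rot": [0, 0, -0.19], "xyz": [0, 0, 0], "grip": 0},
])

```text
clock: 5.95
tool_pos: [0.4371, 0.1654, 0.2878]
eef_rot: [-0.691, 0.723, 0.001, -0.002]
contact_force: [0.6, -0.1, 0.1]
opening: 1.0
finger_force: 0.0
```

```bash
python3 - <<'E'
from h import *
from loc import w,yaw
go([.4363,.166,.172],np.degrees(yaw)+180)
E
```

```text
at [0.4371 0.1654 0.2878] q [ 0.246  0.634 -1.168  1.929  0.678  1.051  1.874] t 5.95
xyz [-0.0008  0.0004  0.1158] rot [ 0.0033 -0.002  -0.0097] rows 2.7764121775028188
```

>>> carry_out([
  {"rot": [0, 0, 0], "xyz": [-0.001, 0, 0.04], "grip": 0},
  {"rot": [0, 0, 0], "xyz": [-0.001, 0, 0.08], "grip": 0},
  {"rot": [0, 0, 0], "xyz": [-0.001, 0, 0.115], "grip": 0},
  {"rot": [0, 0, 0], "xyz": [-0.001, 0, 0.115], "grip": 0},
  {"rot": [0, 0, 0], "xyz": [-0.001, 0, 0.115], "grip": 255},
  {"rot": [0, 0, 0], "xyz": [-0.001, 0, 0.115], "grip": 255},
  {"rot": [0, 0, 0], "xyz": [-0.001, 0, 0.115], "grip": 255},
  {"rot": [0, 0, 0], "xyz": [-0.001, 0, 0.115], "grip": 255},
], squeeze=40)

```text
clock: 6.62
tool_pos: [0.4383, 0.1671, 0.1748]
eef_rot: [-0.691, 0.723, -0.0, 0.0]
contact_force: [0.1, -0.6, 0.6]
opening: 0.721
finger_force: 0.0
```

>>> carry_out([
  {"rot": [0, 0, 0], "xyz": [0, 0, 0], "grip": 255},
  {"rot": [0, 0, 0], "xyz": [0, 0, 0], "grip": 255},
  {"rot": [0, 0, 0], "xyz": [0, 0, 0], "grip": 255},
  {"rot": [0, 0, 0], "xyz": [0, 0, 0], "grip": 255},
  {"rot": [0, 0, 0], "xyz": [0, 0, 0], "grip": 255},
])

```text
clock: 7.03
tool_pos: [0.4373, 0.1664, 0.1731]
eef_rot: [-0.691, 0.723, 0.0, -0.001]
contact_force: [-0.5, -0.4, -0.3]
opening: 0.339
finger_force: 0.0
```

```bash
cat >> h.py <<'E'
def arc(angles,turn=0.0,th0=None):
    "handle positions along the door swing, as tool-axis shifts from the present pose (present = angle th0)"
    from loc import w,yaw
    s=r.get_state();T=R.from_quat(s["eef_rot"]);hg=w(-107.5,-125)
    P=lambda t:hg+R.from_euler("Z",yaw+t).apply([-.0495,.215,0])
    v=s["tool_pos"]-hg;now=np.arctan2(v[1],v[0])-np.arctan2(.215,-.0495)-yaw;now=(now+np.pi)%(2*np.pi)-np.pi
    print("angle now",round(now,3),"tool",s["tool_pos"].round(4),"q",s["q"].round(2),"t",s["clock"])
    for t in angles: 
        d=P(t)-s["tool_pos"];d[2]=0
        print(t,np.round(T.inv().apply(d),3),P(t).round(3))
E
python3 - <<'E'
from h import *
arc([0,.08,.15,.25,.4,.55,.7,.85,1.0,1.15,1.3,1.45,1.6,1.7])
E
```

```text
angle now 0.0 tool [0.4373 0.1664 0.1731] q [ 0.13  0.78 -1.    2.07  0.93  0.83  1.66] t 7.0333
0 [0.    0.001 0.   ] [0.436 0.166 0.   ]
0.08 [ 0.017 -0.004  0.   ] [0.44  0.149 0.   ]
0.15 [ 0.032 -0.009  0.   ] [0.445 0.134 0.   ]
0.25 [ 0.052 -0.018  0.   ] [0.453 0.114 0.   ]
0.4 [ 0.08  -0.036  0.   ] [0.469 0.085 0.   ]
0.55 [ 0.105 -0.057  0.   ] [0.49  0.059 0.   ]
0.7 [ 0.126 -0.082  0.   ] [0.514 0.036 0.   ]
0.85 [ 0.144 -0.11   0.   ] [0.541 0.018 0.   ]
1.0 [ 0.157 -0.141 -0.   ] [0.571 0.003 0.   ]
1.15 [ 0.166 -0.173 -0.   ] [ 0.602 -0.007  0.   ]
1.3 [ 0.169 -0.205 -0.   ] [ 0.635 -0.012  0.   ]
1.45 [ 0.168 -0.238 -0.   ] [ 0.668 -0.012  0.   ]
1.6 [ 0.162 -0.271 -0.   ] [ 0.701 -0.008  0.   ]
1.7 [ 0.155 -0.292 -0.   ] [ 0.722 -0.002  0.   ]
```

>>> carry_out([
  {"rot": [0, 0, 0], "xyz": [0, 0, 0], "grip": 255},
  {"rot": [0, 0, 0], "xyz": [0, 0, 0], "grip": 255},
  {"rot": [0, 0, 0], "xyz": [0, 0, 0], "grip": 255},
  {"rot": [0, 0, 0], "xyz": [0, 0, 0], "grip": 255},
  {"rot": [0, 0, 0], "xyz": [0, 0, 0], "grip": 255},
  {"rot": [0, 0, 0], "xyz": [0, 0, 0], "grip": 255},
])

```text
clock: 7.53
tool_pos: [0.4364, 0.1664, 0.1729]
eef_rot: [-0.691, 0.722, 0.001, -0.002]
contact_force: [-4.7, 0.6, 1.0]
opening: 0.097
finger_force: 39.9
```

>>> carry_out([
  {"rot": [0, 0, 0], "xyz": [0.008, -0.002, 0], "grip": 255},
  {"rot": [0, 0, 0], "xyz": [0.017, -0.004, 0], "grip": 255},
  {"rot": [0, 0, 0], "xyz": [0.024, -0.006, 0], "grip": 255},
  {"rot": [0, 0, 0], "xyz": [0.032, -0.009, 0], "grip": 255},
  {"rot": [0, 0, 0], "xyz": [0.052, -0.018, 0], "grip": 255},
  {"rot": [0, 0, 0], "xyz": [0.067, -0.027, 0], "grip": 255},
  {"rot": [0, 0, 0], "xyz": [0.08, -0.036, 0], "grip": 255},
  {"rot": [0, 0, 0], "xyz": [0.08, -0.036, 0], "grip": 255},
])

```text
clock: 8.2
tool_pos: [0.4715, 0.0808, 0.1729]
eef_rot: [-0.689, 0.725, -0.001, -0.002]
contact_force: [-2.2, -1.2, 1.1]
opening: 0.095
finger_force: 40.0
```

```bash
python3 - <<'E'
from h import *
arc([.55,.7,.85,1.0,1.15,1.3,1.45,1.6,1.7]);print(r.get_state()["opening"])
E
```

```text
angle now 0.422 tool [0.4715 0.0808 0.1729] q [ 0.32  0.79 -1.01  2.04  0.93  0.86  1.86] t 8.2
0.55 [ 0.021 -0.019  0.   ] [0.49  0.059 0.   ]
0.7 [ 0.042 -0.045  0.   ] [0.514 0.036 0.   ]
0.85 [ 0.06  -0.073  0.   ] [0.541 0.018 0.   ]
1.0 [ 0.073 -0.103  0.   ] [0.571 0.003 0.   ]
1.15 [ 0.081 -0.135  0.   ] [ 0.602 -0.007  0.   ]
1.3 [ 0.084 -0.168  0.   ] [ 0.635 -0.012  0.   ]
1.45 [ 0.083 -0.201  0.   ] [ 0.668 -0.012  0.   ]
1.6 [ 0.077 -0.233  0.   ] [ 0.701 -0.008  0.   ]
1.7 [ 0.07  -0.254  0.   ] [ 0.722 -0.002  0.   ]
0.09479583039764476
```

The door is through the catch. I'll continue the swing.

>>> carry_out([
  {"rot": [0, 0, 0], "xyz": [0.021, -0.019, 0], "grip": 255},
  {"rot": [0, 0, 0], "xyz": [0.042, -0.045, 0], "grip": 255},
  {"rot": [0, 0, 0], "xyz": [0.06, -0.073, 0], "grip": 255},
  {"rot": [0, 0, 0], "xyz": [0.073, -0.103, 0], "grip": 255},
  {"rot": [0, 0, 0], "xyz": [0.081, -0.135, 0], "grip": 255},
  {"rot": [0, 0, 0], "xyz": [0.084, -0.168, 0], "grip": 255},
  {"rot": [0, 0, 0], "xyz": [0.083, -0.201, 0], "grip": 255},
  {"rot": [0, 0, 0], "xyz": [0.078, -0.23, 0], "grip": 255},
])

```text
clock: 8.87
tool_pos: [0.6982, -0.0089, 0.1731]
eef_rot: [-0.689, 0.725, -0.002, -0.003]
contact_force: [-1.0, -1.3, 3.4]
opening: 0.099
finger_force: 40.0
```

>>> carry_out([
  {"rot": [0, 0, 0], "xyz": [-0.004, -0.015, 0], "grip": 255},
  {"rot": [0, 0, 0], "xyz": [-0.004, -0.015, 0], "grip": 255},
  {"rot": [0, 0, 0], "xyz": [-0.004, -0.015, 0], "grip": 190},
  {"rot": [0, 0, 0], "xyz": [-0.004, -0.015, 0], "grip": 190},
  {"rot": [0, 0, 0], "xyz": [-0.004, -0.015, 0], "grip": 190},
  {"rot": [0, 0, 0], "xyz": [-0.004, -0.015, 0], "grip": 190},
])

```text
clock: 9.37
tool_pos: [0.7106, 0.0002, 0.1725]
eef_rot: [-0.691, 0.722, 0.0, -0.002]
contact_force: [-0.3, 0.7, -0.9]
opening: 0.253
finger_force: 0.0
```

```bash
python3 - <<'E'
from h import *
arc([1.6,1.7]);s=r.get_state();print(s["opening"],s["contact_force"])
E
```

```text
angle now 1.652 tool [7.106e-01 2.000e-04 1.725e-01] q [ 0.35  1.04 -0.98  1.31  0.86  1.24  2.43] t 9.3667
1.6 [0.008 0.01  0.   ] [ 0.701 -0.008  0.   ]
1.7 [ 0.001 -0.011 -0.   ] [ 0.722 -0.002  0.   ]
0.2532749208593029 [-0.28862854  0.71184585 -0.94965244]
```

>>> carry_out([
  {"rot": [0, 0, 0], "xyz": [0, 0, -0.03], "grip": 190},
  {"rot": [0, 0, 0], "xyz": [0, 0, -0.06], "grip": 190},
  {"rot": [0, 0, 0], "xyz": [0, 0, -0.1], "grip": 0},
  {"rot": [0, 0, 0], "xyz": [0, 0, -0.14], "grip": 0},
  {"rot": [0, 0, 0], "xyz": [0, 0, -0.14], "grip": 0},
  {"rot": [0, 0, 0], "xyz": [0, 0, -0.14], "grip": 0},
])

```text
clock: 9.87
tool_pos: [0.7121, 0.0014, 0.3158]
eef_rot: [-0.691, 0.723, -0.001, 0.001]
contact_force: [0.1, -0.9, -1.0]
opening: 0.532
finger_force: 0.0
```

```bash
cat > fk.py <<'E'
from h import *
DATA=[([-1.083,.6895,-.1945,1.5655,.157,.9025,-.215],[.2738,.5613,.2381]),
([.579,.378,-.933,1.939,.359,1.004,1.39],[.4229,-.0104,.3505]),
([.246,.634,-1.168,1.929,.678,1.051,1.874],[.4371,.1654,.2878]),
([-.072,.811,-.264,1.965,.474,.427,1.214],[.5244,.076,.0897]),
([.35,1.04,-.98,1.31,.86,1.24,2.43],[.7106,.0002,.1725]),
([.13,.78,-1.0,2.07,.93,.83,1.66],[.4373,.1664,.1731])]
def chain(q):
    q=np.array(q)*[-1,1,-1,1,-1,1,-1];M=[np.eye(3)];
    for a,v in zip("ZYZYZYZ",q): M.append(M[-1]@R.from_euler(a,v).as_matrix())
    return M
def cols(q,keep): 
    M=chain(q);return np.c_[tuple(M[i][:,j] for i,j in keep)]
def fit(D,keep):
    A=np.vstack([cols(q,keep) for q,_ in D]);b=np.concatenate([p for _,p in D])
    x=np.linalg.lstsq(A,b,rcond=1e-4)[0];return x,(A@x-b).reshape(-1,3)
E
python3 - <<'E'
from fk import *
s=r.get_state();D=DATA+[(s["q"],s["tool_pos"])];print(s["q"].round(4).tolist(),s["tool_pos"].round(4).tolist(),s["clock"])
Z=[(0,2),(2,2),(4,2),(7,2)]
for keep in (Z,Z+[(3,0),(4,0)],Z+[(3,0),(4,0),(5,0),(6,0)],Z+[(1,0),(3,0),(4,0),(6,0)],Z+[(1,1),(2,1),(4,1),(6,1)]):
    x,e=fit(D,keep);print(keep[4:],x.round(3),np.abs(e).max(1).round(3))
E
```

```text
[0.3365, 0.9057, -1.0381, 1.1327, 0.7514, 1.4685, 2.5327] [0.7121, 0.0014, 0.3158] 9.8667
[] [0.122 0.601 0.307 0.16 ] [0.038 0.017 0.005 0.037 0.009 0.011 0.014]
[(3, 0), (4, 0)] [-0.063  0.6    0.331 -0.023 -0.027 -0.006] [0.037 0.017 0.005 0.035 0.009 0.005 0.004]
[(3, 0), (4, 0), (5, 0), (6, 0)] [ 0.078  0.581  0.347  0.075 -0.008 -0.028  0.034  0.017] [0.038 0.016 0.003 0.018 0.008 0.016 0.001]
[(1, 0), (3, 0), (4, 0), (6, 0)] [-0.023  0.57   0.345 -0.024  0.028 -0.011  0.001  0.029] [0.036 0.006 0.009 0.025 0.006 0.012 0.005]
[(1, 1), (2, 1), (4, 1), (6, 1)] [ 0.067  0.563  0.345  0.046 -0.01  -0.01  -0.027  0.   ] [0.001 0.001 0.001 0.    0.001 0.    0.001]
```

>>> carry_out([
  {"rot": [0, 0, 0.95], "xyz": [0.3, 0.14, -0.03], "grip": 0},
  {"rot": [0, 0, 0.95], "xyz": [0.3, 0.14, -0.03], "grip": 0},
  {"rot": [0, 0, 0.95], "xyz": [0.3, 0.14, -0.03], "grip": 0},
  {"rot": [0, 0, 0.95], "xyz": [0.3, 0.14, -0.03], "grip": 0},
  {"rot": [0, 0, 0.95], "xyz": [0.3, 0.14, -0.03], "grip": 0},
  {"rot": [0, 0, 0.95], "xyz": [0.3, 0.14, -0.03], "grip": 0},
  {"rot": [0, 0, 0.95], "xyz": [0.3, 0.14, -0.03], "grip": 0},
  {"rot": [0, 0, 0.95], "xyz": [0.3, 0.14, -0.03], "grip": 0},
])

```text
clock: 10.53
tool_pos: [0.5558, -0.2951, 0.342]
eef_rot: [-0.281, 0.96, 0.0, -0.003]
contact_force: [0.6, -0.3, -0.3]
opening: 0.999
finger_force: 0.0
```

>>> carry_out([
  {"rot": [0, 0, 1.0], "xyz": [0, 0, 0], "grip": 0},
  {"rot": [0, 0, 1.0], "xyz": [0, 0, 0], "grip": 0},
  {"rot": [0, 0, 1.0], "xyz": [0, 0, 0], "grip": 0},
  {"rot": [0, 0, 1.0], "xyz": [0, 0, 0], "grip": 0},
  {"rot": [0, 0, 1.0], "xyz": [0, 0, 0], "grip": 0},
  {"rot": [0, 0, 1.0], "xyz": [0, 0, 0], "grip": 0},
  {"rot": [0, 0, 1.0], "xyz": [0, 0, 0], "grip": 0},
  {"rot": [0, 0, 1.0], "xyz": [0, 0, 0], "grip": 0},
])

```text
clock: 11.2
tool_pos: [0.5571, -0.2931, 0.3416]
eef_rot: [0.213, 0.977, -0.001, -0.003]
contact_force: [0.1, -0.2, -0.1]
opening: 1.001
finger_force: 0.0
```

>>> carry_out([
  {"rot": [0, 0.25, 0], "xyz": [0, 0, 0], "grip": 0},
  {"rot": [0, 0.25, 0], "xyz": [0, 0, 0], "grip": 0},
  {"rot": [0, 0.3, 0], "xyz": [0, 0, 0], "grip": 0},
  {"rot": [0, 0.3, 0], "xyz": [0, 0, 0], "grip": 0},
  {"rot": [0, 0.3, 0], "xyz": [0, 0, 0], "grip": 0},
])

```text
clock: 11.62
tool_pos: [0.5581, -0.2929, 0.3413]
eef_rot: [0.208, 0.966, 0.031, -0.148]
contact_force: [0.1, 0.8, 0.2]
opening: 1.001
finger_force: 0.0
```

```bash
cat >> fk.py <<'E'
DATA.append(([0.3365,.9057,-1.0381,1.1327,.7514,1.4685,2.5327],[.7121,.0014,.3158]))
KEEP=[(0,2),(2,2),(4,2),(7,2),(1,1),(2,1),(4,1),(6,1),(7,0),(7,1)]
E
python3 - <<'E'
from fk import *
s=r.get_state();D=DATA+[(s["q"],s["tool_pos"])];print(s["q"].round(4).tolist(),s["tool_pos"].round(4).tolist(),s["clock"])
T=R.from_quat(s["eef_rot"]);print(T.as_matrix().round(2))
for k in (KEEP[:8],KEEP):
    x,e=fit(D,k);print(x.round(4),np.abs(e).max(1).round(4))
E
```

```text
[0.6549, 0.8242, -0.6093, 1.0575, 0.3552, 1.6698, 1.2733] [0.5581, -0.2929, 0.3413] 11.6167
[[-0.87  0.41 -0.27]
 [ 0.39  0.91  0.12]
 [ 0.3  -0.   -0.95]]
[ 3.486e-01  5.632e-01  3.455e-01  3.273e-01 -9.400e-03 -9.400e-03
 -2.690e-02 -2.000e-04] [0.0008 0.0005 0.0003 0.0002 0.0025 0.0008 0.0005 0.0003]
[ 3.485e-01  5.638e-01  3.456e-01  3.277e-01 -9.900e-03 -9.900e-03
 -2.630e-02  9.000e-04  1.000e-03 -3.000e-04] [0.0006 0.0001 0.0004 0.0005 0.002  0.0008 0.001  0.0004]
```

```bash
cat >> fk.py <<'E'
DATA.append(([.6549,.8242,-.6093,1.0575,.3552,1.6698,1.2733],[.5581,-.2929,.3413]))
X,_=fit(DATA,KEEP[:8])
LO=np.array([-3.01,-.46,-1.47,.13,-1,.04,-2.66]);HI=np.array([3.01,2.08,1.51,2.56,4.14,2.09,2.66])
from scipy.optimize import least_squares
def pose(psi,phi):
    a,f=np.radians([psi,phi]);h=np.array([np.cos(a),np.sin(a),0]);k=np.array([0,0,1.])
    x=h*np.cos(f)-k*np.sin(f);z=-k*np.cos(f)-h*np.sin(f);return np.c_[x,np.cross(z,x),z]
O7=R.from_euler("Z",90,degrees=True).as_matrix()
def ik(p,G,q0):
    f=lambda q:np.r_[cols(q,KEEP[:8])@X-p,.3*R.from_matrix(G.T@chain(q)[7]@O7).as_rotvec(),.003*(q-q0)]
    s=least_squares(f,np.clip(q0,LO+.03,HI-.03),bounds=(LO+.02,HI-.02));return s.x,np.abs(s.fun[:6]).max()
def grasp2tcp(g,G): return np.array(g)+.019*G[:,2]
E
python3 - <<'E'
from fk import *
from loc import w,yaw
yd=np.degrees(yaw);u=np.array([np.cos(np.radians(-54.6)),np.sin(np.radians(-54.6)),0]);C=np.array([.498,-.359,0])
rng=np.random.default_rng(0);q=r.get_state()["q"]
for phi in (35,45,-45):
    sg=np.sign(phi)
    G=pose(-54.6 if phi>0 else 125.4,phi);p=grasp2tcp(C+u*.038+[0,0,.03],G)
    G2=pose(yd+180 if phi>0 else yd,phi);p2=grasp2tcp(w(-38,0,32),G2);p3=grasp2tcp(w(-250,0,50),G2)
    for nm,P,g in (("pick",p,G),("in",p2,G2),("front",p3,G2)):
        S=[ik(P,g,q)]+[ik(P,g,rng.uniform(LO,HI)) for _ in range(12)]
        S=[s for s in S if s[1]<.004]
        print(phi,nm,len(S));[print("   ",s[0].round(2)) for s in S[:5]]
E
```

```text
35 pick 8
    [ 1.01  1.58 -1.45  0.88  1.04  1.89 -2.44]
    [ 0.43  1.42  0.74  0.93 -0.79  1.66 -1.44]
    [ 0.67  1.31 -0.05  0.91 -0.13  1.51 -1.84]
    [ 0.44  1.4   0.69  0.93 -0.74  1.64 -1.46]
    [ 0.48  1.37  0.54  0.93 -0.62  1.59 -1.53]
35 in 8
    [ 0.35  1.42 -1.24  1.93  1.56  0.6   1.54]
    [ 0.13  1.16 -0.72  1.93  1.02  0.06  1.93]
    [ 0.08  1.13 -0.62  1.93 -0.84  0.06 -2.52]
    [ 0.14  1.16 -0.73  1.95  1.54  0.06  1.42]
    [ 0.13  1.16 -0.73  1.95  1.64  0.06  1.31]
35 front 11
    [ 0.75  1.39 -1.24  1.96  1.16  0.65  2.16]
    [ 0.67  1.25 -1.01  1.96  0.9   0.42  2.39]
    [ 0.46  1.08 -0.58  1.97 -0.41  0.26 -2.64]
    [ 0.73  1.34 -1.17  1.96  1.1   0.57  2.21]
    [ 0.32  1.03 -0.34  1.98 -0.98  0.38 -2.09]
45 pick 6
    [ 0.72  1.45 -0.22  0.64 -0.02  1.81 -1.92]
    [ 0.91  1.6  -1.31  0.61  0.89  2.03 -2.28]
    [ 0.48  1.56  0.9   0.67 -0.94  1.97 -1.49]
    [ 0.72  1.45 -0.23  0.64 -0.02  1.81 -1.92]
    [ 0.92  1.63 -1.44  0.61  1.    2.07 -2.31]
45 in 7
    [ 0.45  1.53 -1.29  1.94  1.58  0.51  1.65]
    [ 0.45  1.55 -1.32  1.94  1.58  0.54  1.
[... 450 characters left out ...]
  1.11]
    [ 0.76  1.45 -0.39  0.63  0.12  1.82  1.16]
    [ 0.89  1.55 -1.06  0.61  0.67  1.95  0.93]
    [ 0.92  1.63 -1.44  0.61  1.    2.07  0.83]
    [ 0.82  1.48 -0.67  0.62  0.34  1.86  1.06]
-45 in 8
    [ 0.3   1.3  -0.88  1.93  1.12  0.06 -1.16]
    [ 0.24  1.25 -0.78  1.96  4.12  0.06  2.09]
    [ 0.3   1.3  -0.89  1.94  1.44  0.06 -1.48]
    [ 0.41  1.45 -1.16  1.94  1.57  0.36 -1.52]
    [ 0.3   1.3  -0.89  1.93  1.18  0.06 -1.22]
-45 front 5
    [ 0.59  1.18 -0.68  1.93 -0.46  0.34  0.65]
    [ 0.85  1.52 -1.33  1.92  1.07  0.67 -0.79]
    [ 0.65  1.22 -0.79  1.93 -0.1   0.32  0.3 ]
    [ 0.88  1.6  -1.45  1.92  1.17  0.8  -0.87]
    [ 0.86  1.54 -1.35  1.92  1.09  0.7  -0.81]
```

```bash
cat > plan.py <<'E'
from fk import *
from loc import w,yaw
yd=np.degrees(yaw);u=np.array([np.cos(np.radians(125.4)),np.sin(np.radians(125.4)),0]);C=np.array([.498,-.359,0])
PHI=37;OFF=.033
Gp=pose(125.4,PHI);Gi=pose(yd+180,PHI)
pick=grasp2tcp(C+u*OFF+[0,0,.028],Gp);inn=grasp2tcp(w(-53,-4,30),Gi);front=grasp2tcp(w(-230,-4,130),Gi)
E
python3 - <<'E'
from plan import *
q=r.get_state()["q"];print(pick,inn,front)
q1,e=ik(pick,Gp,q);print("pick",q1.round(2),e)
pre=pick-Gp[:,2]*.1
print("pre",ik(pre,Gp,q)[0].round(2))
for nm,P,psi,phi in (("lift",pick+[0,0,.2],125.4,PHI),("mid",[.47,-.15,.28],170,PHI),("mid2",[.48,0,.28],220,PHI),("front",front,yd+180,PHI),("low",front-[0,0,.1],yd+180,PHI),("in",inn,yd+180,PHI)):
    q1,e=ik(P,pose(psi,phi),q1);print(nm,q1.round(2),e.round(4))
go(pre,125.4,PHI)
E
```

```text
[ 0.4855075  -0.34142135  0.01282593] [0.53433364 0.27817447 0.01482593] [0.5278546  0.10129309 0.11482593]
pick [ 1.05  1.54 -1.34  2.28  2.22  1.76 -0.62] 0.00012193945942908131
pre [ 0.95  1.36 -1.43  2.45  1.96  1.82 -0.86]
lift [ 1.09  1.04 -1.45  2.24  1.79  1.48 -0.57] 0.0
mid [ 1.1   0.69 -1.45  2.46  1.85  0.85 -0.27] 0.0
mid2 [ 1.07  0.78 -1.45  2.33  1.49  0.42  0.83] 0.0002
front [ 0.78  1.36 -1.45  1.95  1.1   0.8   2.11] 0.0001
low [ 0.75  1.5  -1.33  1.94  1.27  0.73  2.1 ] 0.0
in [ 0.43  1.53 -1.36  1.93  1.57  0.72  1.62] 0.0001
at [ 0.5581 -0.2929  0.3413] q [ 0.655  0.824 -0.609  1.057  0.355  1.67   1.273] t 11.6167
xyz [ 0.0194 -0.0431  0.2667] rot [ 0.0912 -0.9257  0.542 ] rows 8.612591346487235
```

```bash
python3 - <<'E'
from plan import *
go(pick-Gp[:,2]*.1+[0,0,.12],125.4,PHI)
E
```

```text
at [ 0.5581 -0.2929  0.3413] q [ 0.655  0.824 -0.609  1.057  0.355  1.67   1.273] t 11.6167
xyz [ 0.0553 -0.0434  0.1521] rot [ 0.0912 -0.9257  0.542 ] rows 8.612591346487235
```

>>> carry_out([
  {"rot": [0.091, -0.926, 0.542], "xyz": [0.055, -0.043, 0.152], "grip": 0},
  {"rot": [0.091, -0.926, 0.542], "xyz": [0.055, -0.043, 0.152], "grip": 0},
  {"rot": [0.091, -0.926, 0.542], "xyz": [0.055, -0.043, 0.152], "grip": 0},
  {"rot": [0.091, -0.926, 0.542], "xyz": [0.055, -0.043, 0.152], "grip": 0},
  {"rot": [0.091, -0.926, 0.542], "xyz": [0.055, -0.043, 0.152], "grip": 0},
  {"rot": [0.091, -0.926, 0.542], "xyz": [0.055, -0.043, 0.152], "grip": 0},
  {"rot": [0.091, -0.926, 0.542], "xyz": [0.055, -0.043, 0.152], "grip": 0},
  {"rot": [0.091, -0.926, 0.542], "xyz": [0.055, -0.043, 0.152], "grip": 0},
])

```text
clock: 12.28
tool_pos: [0.4488, -0.2971, 0.2137]
eef_rot: [0.369, 0.914, -0.101, 0.134]
contact_force: [0.9, -1.4, -0.7]
opening: 1.001
finger_force: 0.0
```

>>> carry_out([
  {"rot": [0, 0, 0], "xyz": [0, 0, 0], "grip": 0},
  {"rot": [0, 0, 0], "xyz": [0, 0, 0], "grip": 0},
])

```text
clock: 12.45
tool_pos: [0.4532, -0.2973, 0.2144]
eef_rot: [0.365, 0.916, -0.103, 0.134]
contact_force: [1.0, -0.5, 0.1]
opening: 1.001
finger_force: 0.0
```

```bash
python3 - <<'E'
from plan import *
go(pick-Gp[:,2]*.1,125.4,PHI)
s=r.get_state();cv2.imwrite("pics/w2.png",r.snapshot("wrist")[...,::-1])
print([fishproj(np.r_[C[:2],0]+a*u*.065+b*np.cross(u,[0,0,1])*.028+[0,0,.05],s).round() for a in(1,-1) for b in (1,-1)])
E
```

```text
at [ 0.4532 -0.2973  0.2144] q [ 0.454  0.541 -0.125  2.132  0.951  0.34   0.281] t 12.45
xyz [0.0438 0.0127 0.1129] rot [ 0.0039 -0.3098  0.2014] rows 2.9564152856484296
[array([322., 157.]), array([264., 145.]), array([294., 253.]), array([247., 244.])]
```

View pics/w2.png

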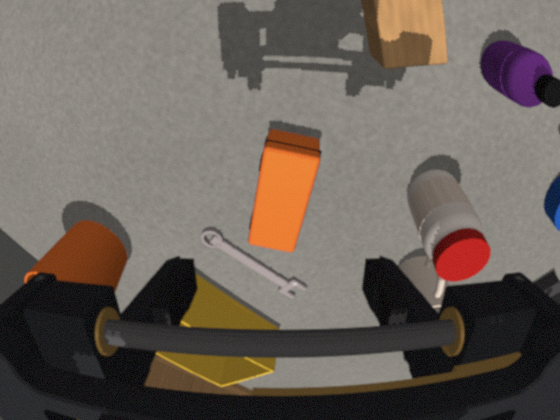

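The wrist view shows the case top with corners at about (265,144), (321,154), (249,246) and (295,251). These match the predictions, so I'll go on.

>>> carry_out([
  {"rot": [0.004, -0.31, 0.201], "xyz": [0.02, 0.006, 0.04], "grip": 0},
  {"rot": [0.004, -0.31, 0.201], "xyz": [0.044, 0.013, 0.07], "grip": 0},
  {"rot": [0.004, -0.31, 0.201], "xyz": [0.044, 0.013, 0.07], "grip": 0},
  {"rot": [0.004, -0.31, 0.201], "xyz": [0.044, 0.013, 0.07], "grip": 0},
  {"rot": [0.004, -0.31, 0.201], "xyz": [0.044, 0.013, 0.07], "grip": 0},
  {"rot": [0.004, -0.31, 0.201], "xyz": [0.044, 0.013, 0.07], "grip": 0},
])

```text
clock: 13.0
tool_pos: [0.4306, -0.3028, 0.1556]
eef_rot: [0.407, 0.881, -0.168, 0.175]
contact_force: [-0.7, -0.4, 0.1]
opening: 0.998
finger_force: 0.0
```

```bash
python3 - <<'E'
from plan import *
go(pick-Gp[:,2]*.06,125.4,PHI)
E
```

```text
at [ 0.4306 -0.3028  0.1556] q [ 0.421  0.683 -0.207  2.31   1.855  0.538 -0.828] t 13.0
xyz [0.0155 0.0353 0.0935] rot [-0.1043 -0.1737  0.1249] rows 2.4253538416946445
```

>>> carry_out([
  {"rot": [-0.104, -0.174, 0.125], "xyz": [0.0, 0.035, 0.03], "grip": 0},
  {"rot": [-0.104, -0.174, 0.125], "xyz": [0.0, 0.035, 0.03], "grip": 0},
  {"rot": [-0.104, -0.174, 0.125], "xyz": [0.0, 0.035, 0.03], "grip": 0},
  {"rot": [-0.104, -0.174, 0.125], "xyz": [0.0, 0.035, 0.03], "grip": 0},
  {"rot": [-0.104, -0.174, 0.125], "xyz": [0.0, 0.035, 0.03], "grip": 0},
])

```text
clock: 13.42
tool_pos: [0.46, -0.2934, 0.1217]
eef_rot: [0.434, 0.845, -0.146, 0.277]
contact_force: [-0.8, 0.1, 0.3]
opening: 1.0
finger_force: 0.0
```

```bash
python3 - <<'E'
from plan import *
go(pick-Gp[:,2]*.06,125.4,PHI)
E
```

```text
at [ 0.46   -0.2934  0.1217] q [ 0.495  0.849 -0.414  2.429  2.237  0.926 -1.361] t 13.4167
xyz [ 0.022  -0.0066  0.0596] rot [-0.0045 -0.0085  0.005 ] rows 1.532961725642385
```

>>> carry_out([
  {"rot": [-0.004, -0.008, 0.005], "xyz": [0.022, -0.007, 0.0], "grip": 0},
  {"rot": [-0.004, -0.008, 0.005], "xyz": [0.022, -0.007, 0.03], "grip": 0},
  {"rot": [-0.004, -0.008, 0.005], "xyz": [0.022, -0.007, 0.06], "grip": 0},
  {"rot": [-0.004, -0.008, 0.005], "xyz": [0.022, -0.007, 0.06], "grip": 0},
  {"rot": [-0.004, -0.008, 0.005], "xyz": [0.022, -0.007, 0.06], "grip": 0},
])

```text
clock: 13.83
tool_pos: [0.4659, -0.3137, 0.062]
eef_rot: [0.435, 0.842, -0.147, 0.284]
contact_force: [-0.2, -0.4, 0.1]
opening: 1.0
finger_force: 0.0
```

```bash
python3 - <<'E'
from plan import *
go(pick,125.4,PHI)
E
```

```text
at [ 0.4659 -0.3137  0.062 ] q [ 0.537  1.01  -0.408  2.403  2.361  1.049 -1.428] t 13.8333
xyz [0.0027 0.     0.0597] rot [-0.0013  0.0047 -0.0014] rows 1.4337473835869816
```

>>> carry_out([
  {"rot": [0, 0, 0], "xyz": [0.003, 0, 0.02], "grip": 0},
  {"rot": [0, 0, 0], "xyz": [0.003, 0, 0.04], "grip": 0},
  {"rot": [0, 0, 0], "xyz": [0.003, 0, 0.055], "grip": 0},
  {"rot": [0, 0, 0], "xyz": [0.003, 0, 0.06], "grip": 0},
  {"rot": [0, 0, 0], "xyz": [0.003, 0, 0.06], "grip": 0},
  {"rot": [0, 0, 0], "xyz": [0.003, 0, 0.06], "grip": 100},
  {"rot": [0, 0, 0], "xyz": [0.003, 0, 0.06], "grip": 255},
  {"rot": [0, 0, 0], "xyz": [0.003, 0, 0.06], "grip": 255},
], squeeze=55)

```text
clock: 14.5
tool_pos: [0.4856, -0.3387, 0.0131]
eef_rot: [0.434, 0.842, -0.145, 0.284]
contact_force: [-1.0, -0.5, -0.7]
opening: 0.797
finger_force: 0.0
```

>>> carry_out([
  {"rot": [0, 0, 0], "xyz": [0, 0, 0], "grip": 255},
  {"rot": [0, 0, 0], "xyz": [0, 0, 0], "grip": 255},
  {"rot": [0, 0, 0], "xyz": [0, 0, 0], "grip": 255},
  {"rot": [0, 0, 0], "xyz": [0, 0, 0], "grip": 255},
  {"rot": [0, 0, 0], "xyz": [0, 0, 0], "grip": 255},
  {"rot": [0, 0, 0], "xyz": [0, 0, 0], "grip": 255},
])

```text
clock: 15.0
tool_pos: [0.4846, -0.3396, 0.0125]
eef_rot: [0.434, 0.842, -0.146, 0.284]
contact_force: [-1.7, 0.9, 5.9]
opening: 0.636
finger_force: 54.9
```

```bash
python3 - <<'E'
from plan import *
go(pick+[0,0,.04],125.4,PHI);go(pick+[0,0,.2],125.4,PHI)
E
```

```text
at [ 0.4846 -0.3396  0.0125] q [ 0.575  1.112 -0.379  2.305  2.433  1.046 -1.401] t 15.0
xyz [-0.026  -0.0003 -0.0309] rot [0.0008 0.0041 0.0003] rows 0.9676515391037617
at [ 0.4846 -0.3396  0.0125] q [ 0.575  1.112 -0.379  2.305  2.433  1.046 -1.401] t 15.0
xyz [-0.1228 -0.0002 -0.1583] rot [0.0008 0.0041 0.0003] rows 4.803615840652185
```

>>> carry_out([
  {"rot": [0, 0, 0], "xyz": [-0.013, 0, -0.016], "grip": 255},
  {"rot": [0, 0, 0], "xyz": [-0.026, 0, -0.031], "grip": 255},
  {"rot": [0, 0, 0], "xyz": [-0.042, 0, -0.055], "grip": 255},
  {"rot": [0, 0, 0], "xyz": [-0.061, 0, -0.08], "grip": 255},
  {"rot": [0, 0, 0], "xyz": [-0.08, 0, -0.105], "grip": 255},
  {"rot": [0, 0, 0], "xyz": [-0.102, 0, -0.13], "grip": 255},
  {"rot": [0, 0, 0], "xyz": [-0.123, 0, -0.158], "grip": 255},
  {"rot": [0, 0, 0], "xyz": [-0.123, 0, -0.158], "grip": 255},
])

```text
clock: 15.67
tool_pos: [0.4887, -0.3415, 0.2183]
eef_rot: [0.434, 0.841, -0.145, 0.288]
contact_force: [0.0, -0.7, -4.3]
opening: 0.624
finger_force: 54.9
```

```bash
python3 - <<'E'
from plan import *
s=r.get_state();q=s["q"];print(s["opening"],s["finger_force"],s["contact_force"])
go(s["tool_pos"],125.4,PHI)
p0=s["tool_pos"];psis=np.linspace(125.4,yd+180,13)
for name,ph in (("tilt",lambda t:PHI),("flat",lambda t:PHI*abs(2*t-1)**.7)):
    q1=q.copy();print(name)
    for i,psi in enumerate(psis):
        t=i/12;p=p0+(front+[0,0,.14]-p0)*t
        q1,e=ik(p,pose(psi,ph(t)),q1)
        if i%3==0: print(round(t,2),p.round(2),q1.round(2),e.round(4))
    for P in (front,front-[0,0,.095],inn):
        q1,e=ik(P,Gi,q1);print(q1.round(2),e.round(4))
E
```

```text
0.6239981083254003 54.93513214867562 [ 0.03669792 -0.6639154  -4.31797764]
at [ 0.4887 -0.3415  0.2183] q [ 0.506  0.612 -0.255  2.266  2.081  0.58  -1.052] t 15.6667
xyz [0. 0. 0.] rot [ 0.0069  0.0115 -0.002 ] rows 0.10822770904971807
tilt
0.0 [ 0.49 -0.34  0.22] [ 0.49  0.61 -0.24  2.26  2.05  0.56 -1.02] 0.0
0.25 [ 0.5  -0.23  0.23] [ 0.7   0.58 -0.52  2.41  2.58  0.52 -0.97] 0.0
0.5 [ 0.51 -0.12  0.24] [ 0.86  0.61 -0.75  2.36  2.96  0.25 -0.77] 0.0
0.75 [ 0.52 -0.01  0.25] [ 0.81  0.68 -0.86  2.27  4.12  0.06 -1.49] 0.0207
1.0 [0.53 0.1  0.25] [ 0.6   0.76 -0.89  2.26  4.12  0.06 -1.14] 0.0827
[ 0.5   0.98 -0.72  2.18  4.12  0.06 -0.99] 0.0476
[ 0.46  1.15 -0.65  2.09  4.12  0.06 -0.88] 0.0303
[ 0.14  1.16 -0.65  1.97  4.12  0.06 -1.14] 0.0065
flat
0.0 [ 0.49 -0.34  0.22] [ 0.49  0.61 -0.24  2.26  2.05  0.56 -1.02] 0.0
0.25 [ 0.5  -0.23  0.23] [ 0.7   0.54 -0.52  2.18  1.33  0.28  0.28] 0.0004
0.5 [ 0.51 -0.12  0.24] [ 0.73  0.74 -1.02  1.85  0.75  1.    1.24] 0.0
0.75 [ 0.52 -0.01  0.25] [ 0.88  0.82 -1.31  2.06  0.93  0.67  1.59] 0.0
1.0 [0.53 0.1  0.25] [ 0.8   1.06 -1.45  1.88  0.65  0.8   2.35] 0.0
[ 0.73  1.22 -1.23  1.95  0.88  0.58  2.3 ] 0.0
[ 0.68  1.33 -1.08  1.95  1.04  0.46  2.28] 0.0
[ 0.35  1.35 -1.09  1.93  1.49  0.4   1.61] 0.0002
```

```bash
python3 - <<'E'
from plan import *
go([.49,-.28,.29],145,0)
E
```

```text
at [ 0.4887 -0.3415  0.2183] q [ 0.506  0.612 -0.255  2.266  2.081  0.58  -1.052] t 15.6667
xyz [-0.0046  0.0374 -0.0867] rot [-0.1052  0.652  -0.3294] rows 5.903953974490732
```

>>> carry_out([
  {"rot": [0, 0, 0], "xyz": [-0.024, 0, -0.032], "grip": 255},
  {"rot": [-0.105, 0.652, -0.329], "xyz": [-0.005, 0.037, -0.087], "grip": 255},
  {"rot": [-0.105, 0.652, -0.329], "xyz": [-0.005, 0.037, -0.087], "grip": 255},
  {"rot": [-0.105, 0.652, -0.329], "xyz": [-0.005, 0.037, -0.087], "grip": 255},
  {"rot": [-0.105, 0.652, -0.329], "xyz": [-0.005, 0.037, -0.087], "grip": 255},
  {"rot": [-0.105, 0.652, -0.329], "xyz": [-0.005, 0.037, -0.087], "grip": 255},
  {"rot": [-0.105, 0.652, -0.329], "xyz": [-0.005, 0.037, -0.087], "grip": 255},
  {"rot": [-0.105, 0.652, -0.329], "xyz": [-0.005, 0.037, -0.087], "grip": 255},
])

```text
clock: 16.33
tool_pos: [0.4864, -0.2832, 0.2811]
eef_rot: [0.384, 0.906, -0.107, 0.141]
contact_force: [0.7, -1.9, -5.5]
opening: 0.632
finger_force: 54.9
```

>>> carry_out([
  {"rot": [0, 0, 0], "xyz": [0, 0, 0], "grip": 255},
  {"rot": [0, 0, 0], "xyz": [0, 0, 0], "grip": 255},
  {"rot": [0, 0, 0], "xyz": [0, 0, 0], "grip": 255},
])

```text
clock: 16.58
tool_pos: [0.4853, -0.2872, 0.2811]
eef_rot: [0.388, 0.904, -0.11, 0.144]
contact_force: [0.5, 0.1, -5.5]
opening: 0.629
finger_force: 54.9
```

```bash
python3 - <<'E'
from plan import *
go([.50,-.08,.3],200,0)
E
```

```text
at [ 0.4853 -0.2872  0.2811] q [ 0.52   0.465 -0.31   1.994  0.781  0.579  0.38 ] t 16.5833
xyz [ 0.1226  0.149  -0.0793] rot [-0.2833  0.2601 -1.1465] rows 9.673985598383327
```

>>> carry_out([
  {"rot": [-0.283, 0.26, -1.147], "xyz": [0.123, 0.149, -0.079], "grip": 255},
  {"rot": [-0.283, 0.26, -1.147], "xyz": [0.123, 0.149, -0.079], "grip": 255},
  {"rot": [-0.283, 0.26, -1.147], "xyz": [0.123, 0.149, -0.079], "grip": 255},
  {"rot": [-0.283, 0.26, -1.147], "xyz": [0.123, 0.149, -0.079], "grip": 255},
  {"rot": [-0.283, 0.26, -1.147], "xyz": [0.123, 0.149, -0.079], "grip": 255},
  {"rot": [-0.283, 0.26, -1.147], "xyz": [0.123, 0.149, -0.079], "grip": 255},
  {"rot": [-0.283, 0.26, -1.147], "xyz": [0.123, 0.149, -0.079], "grip": 255},
  {"rot": [-0.283, 0.26, -1.147], "xyz": [0.123, 0.149, -0.079], "grip": 255},
])

```text
clock: 17.25
tool_pos: [0.5, -0.0796, 0.3005]
eef_rot: [-0.08, 0.996, -0.022, 0.026]
contact_force: [-0.4, -0.6, -5.9]
opening: 0.628
finger_force: 54.9
```

```bash
python3 - <<'E'
from plan import *
go(front+[0,0,.14],yd+180,PHI)
q=r.get_state()["q"];p0=r.get_state()["tool_pos"]
for psi,phi,p in ((200,0,p0),(235,0,[.51,0,.28]),(yd+180,0,front+[0,0,.14]),(yd+180,20,front+[0,0,.14]),(yd+180,PHI,front+[0,0,.14]),(yd+180,PHI,front),(yd+180,PHI,inn)):
    q,e=ik(p,pose(psi,phi),q);print(psi,phi,q.round(2),e)
E
```

```text
at [ 0.5    -0.0796  0.3005] q [ 0.559  0.515 -0.8    1.872  0.527  0.913  1.237] t 17.25
xyz [-0.0542  0.1762  0.04  ] rot [-0.5131 -0.5308 -1.2983] rows 11.94851811266411
200 0 [ 0.61  0.56 -0.87  1.82  0.51  1.    1.45] 1.0505826431985676e-05
235 0 [ 0.51  0.64 -1.01  1.83  0.64  1.03  1.77] 9.766417474525745e-06
267.90223203581854 0 [ 0.33  0.76 -1.1   1.79  0.76  1.09  2.07] 9.565569063354487e-06
267.90223203581854 20 [ 0.61  0.87 -1.29  1.85  0.69  0.89  2.23] 1.613869238717003e-05
267.90223203581854 37 [ 0.79  1.05 -1.44  1.88  0.64  0.79  2.36] 1.1312871808932847e-05
267.90223203581854 37 [ 0.72  1.21 -1.22  1.95  0.86  0.57  2.32] 2.576951528712932e-05
267.90223203581854 37 [ 0.37  1.39 -1.16  1.93  1.51  0.48  1.61] 0.00016277729099834564
```

>>> carry_out([
  {"rot": [-0.513, -0.531, -1.298], "xyz": [-0.054, 0.176, 0.02], "grip": 255},
  {"rot": [-0.513, -0.531, -1.298], "xyz": [-0.054, 0.176, 0.02], "grip": 255},
  {"rot": [-0.513, -0.531, -1.298], "xyz": [-0.054, 0.176, 0.02], "grip": 255},
  {"rot": [-0.513, -0.531, -1.298], "xyz": [-0.054, 0.176, 0.02], "grip": 255},
  {"rot": [-0.513, -0.531, -1.298], "xyz": [-0.054, 0.176, 0.02], "grip": 255},
  {"rot": [-0.513, -0.531, -1.298], "xyz": [-0.054, 0.176, 0.02], "grip": 255},
  {"rot": [-0.513, -0.531, -1.298], "xyz": [-0.054, 0.176, 0.02], "grip": 255},
  {"rot": [-0.513, -0.531, -1.298], "xyz": [-0.054, 0.176, 0.02], "grip": 255},
])

```text
clock: 17.92
tool_pos: [0.5273, 0.1008, 0.2741]
eef_rot: [-0.493, 0.84, 0.146, 0.171]
contact_force: [0.6, 0.1, -5.5]
opening: 0.631
finger_force: 54.9
```

```bash
python3 - <<'E'
from plan import *
go(front+[0,0,.14],yd+180,PHI)
E
```

```text
at [0.5273 0.1008 0.2741] q [ 0.678  0.772 -1.238  1.956  0.638  0.642  1.831] t 17.9167
xyz [ 0.0077 -0.0018  0.0176] rot [-0.1722 -0.176  -0.4279] rows 3.9496417629781475
```

>>> carry_out([
  {"rot": [-0.172, -0.176, -0.428], "xyz": [0.008, -0.002, 0.018], "grip": 255},
  {"rot": [-0.172, -0.176, -0.428], "xyz": [0.008, -0.002, 0.018], "grip": 255},
  {"rot": [-0.172, -0.176, -0.428], "xyz": [0.008, -0.002, 0.018], "grip": 255},
  {"rot": [-0.172, -0.176, -0.428], "xyz": [0.008, -0.002, 0.018], "grip": 255},
  {"rot": [-0.172, -0.176, -0.428], "xyz": [0.008, -0.002, 0.018], "grip": 255},
  {"rot": [-0.172, -0.176, -0.428], "xyz": [0.008, -0.002, 0.018], "grip": 255},
  {"rot": [-0.172, -0.176, -0.428], "xyz": [0.008, -0.002, 0.018], "grip": 255},
])

```text
clock: 18.5
tool_pos: [0.529, 0.1026, 0.2557]
eef_rot: [-0.655, 0.685, 0.22, 0.229]
contact_force: [-0.6, 1.0, -4.7]
opening: 0.633
finger_force: 54.9
```

```bash
python3 - <<'E'
from plan import *
low=front.copy();low[2]=inn[2]+.012;low[:2]-=.02*np.array([np.cos(yaw),np.sin(yaw)])
go(low+[0,0,.12],yd+180,PHI);go(low,yd+180,PHI);print(low,inn)
cv2.imwrite("pics/s3.png",r.snapshot("side")[...,::-1][60:340,130:420].repeat(2,0).repeat(2,1))
E
```

```text
at [0.529  0.1026 0.2557] q [ 0.788  1.043 -1.433  1.877  0.635  0.782  2.353] t 18.5
xyz [0.0826 0.0008 0.074 ] rot [-0.0038  0.0007 -0.0067] rows 2.66015959489373
at [0.529  0.1026 0.2557] q [ 0.788  1.043 -1.433  1.877  0.635  0.782  2.353] t 18.5
xyz [0.1549 0.0007 0.1698] rot [-0.0038  0.0007 -0.0067] rows 5.511962193785558
[0.5271225  0.08130649 0.02682593] [0.53433364 0.27817447 0.01482593]
```

View pics/s3.png

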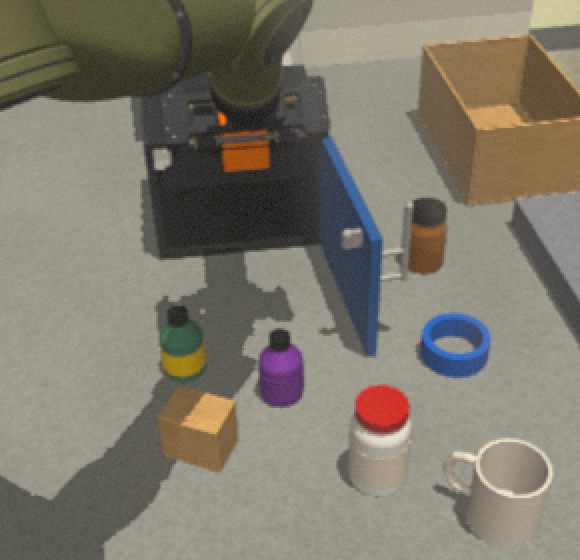

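The side view (2x crop) shows the can upright at (182,345), the door open, and the case held level above the entrance. The purple can sits at (280,370) under the wrist camera's path, so I'll enter high and drop only once I'm forward of it.

```bash
python3 - <<'E'
from plan import *
a=inn.copy();d=np.array([np.cos(yaw),np.sin(yaw),0])
hi=inn-.098*d;hi[2]=.115;lo=hi.copy();lo[2]=.028;i2=inn.copy();i2[2]=.028
for P in (front+[0,0,.01],hi,lo,i2,inn): go(P,yd+180,PHI)
E
```

```text
at [0.529  0.1028 0.2564] q [ 0.788  1.042 -1.434  1.877  0.635  0.783  2.354] t 18.55
xyz [0.0805 0.0011 0.104 ] rot [-0.0041  0.0009 -0.005 ] rows 3.1547230998003526
at [0.529  0.1028 0.2564] q [ 0.788  1.042 -1.434  1.877  0.635  0.783  2.354] t 18.55
xyz [0.0234 0.0016 0.1595] rot [-0.0041  0.0009 -0.005 ] rows 3.8652111409663745
at [0.529  0.1028 0.2564] q [ 0.788  1.042 -1.434  1.877  0.635  0.783  2.354] t 18.55
xyz [0.0758 0.0016 0.2289] rot [-0.0041  0.0009 -0.005 ] rows 5.782565502725561
at [0.529  0.1028 0.2564] q [ 0.788  1.042 -1.434  1.877  0.635  0.783  2.354] t 18.55
xyz [-0.0024  0.0023  0.2879] rot [-0.0041  0.0009 -0.005 ] rows 6.905617286944468
at [0.529  0.1028 0.2564] q [ 0.788  1.042 -1.434  1.877  0.635  0.783  2.354] t 18.55
xyz [0.0055 0.0023 0.2985] rot [-0.0041  0.0009 -0.005 ] rows 7.158742564046609
```

>>> carry_out([
  {"rot": [0, 0, 0], "xyz": [0.024, 0.001, 0.03], "grip": 255},
  {"rot": [0, 0, 0], "xyz": [0.048, 0.001, 0.06], "grip": 255},
  {"rot": [0, 0, 0], "xyz": [0.07, 0.001, 0.09], "grip": 255},
  {"rot": [0, 0, 0], "xyz": [0.081, 0.001, 0.104], "grip": 255},
  {"rot": [0, 0, 0], "xyz": [0.081, 0.001, 0.104], "grip": 255},
  {"rot": [0, 0, 0], "xyz": [0.062, 0.001, 0.122], "grip": 255},
  {"rot": [0, 0, 0], "xyz": [0.042, 0.001, 0.141], "grip": 255},
  {"rot": [0, 0, 0], "xyz": [0.023, 0.002, 0.16], "grip": 255},
])

```text
clock: 19.22
tool_pos: [0.533, 0.1827, 0.1183]
eef_rot: [-0.655, 0.685, 0.22, 0.233]
contact_force: [0.3, -1.0, -5.0]
opening: 0.63
finger_force: 54.9
```

```bash
python3 - <<'E'
from plan import *
a=inn.copy();d=np.array([np.cos(yaw),np.sin(yaw),0])
hi=inn-.098*d;hi[2]=.115;lo=hi.copy();lo[2]=.028;i2=inn.copy();i2[2]=.028
for P in (lo,i2,inn): go(P,yd+180,PHI)
print(r.get_state()["contact_force"])
E
```

```text
at [0.533  0.1827 0.1183] q [ 0.54   1.144 -1.126  1.975  0.907  0.414  2.149] t 19.2167
xyz [0.0568 0.0025 0.0702] rot [-0.009   0.0062 -0.0047] rows 2.1672230120610254
at [0.533  0.1827 0.1183] q [ 0.54   1.144 -1.126  1.975  0.907  0.414  2.149] t 19.2167
xyz [-0.0211  0.0034  0.1297] rot [-0.009   0.0062 -0.0047] rows 3.1523474199553654
at [0.533  0.1827 0.1183] q [ 0.54   1.144 -1.126  1.975  0.907  0.414  2.149] t 19.2167
xyz [-0.0131  0.0035  0.1402] rot [-0.009   0.0062 -0.0047] rows 3.3772104997414263
[ 0.27618242 -1.01158366 -5.03439818]
```

>>> carry_out([
  {"rot": [0, 0, 0], "xyz": [0.02, 0.001, 0.025], "grip": 255},
  {"rot": [0, 0, 0], "xyz": [0.04, 0.002, 0.05], "grip": 255},
  {"rot": [0, 0, 0], "xyz": [0.057, 0.002, 0.07], "grip": 255},
  {"rot": [0, 0, 0], "xyz": [0.057, 0.002, 0.07], "grip": 255},
  {"rot": [0, 0, 0], "xyz": [0.03, 0.003, 0.09], "grip": 255},
  {"rot": [0, 0, 0], "xyz": [0.005, 0.003, 0.11], "grip": 255},
  {"rot": [0, 0, 0], "xyz": [-0.02, 0.003, 0.13], "grip": 255},
  {"rot": [0, 0, 0], "xyz": [-0.02, 0.003, 0.13], "grip": 255},
])

```text
clock: 19.88
tool_pos: [0.5323, 0.2888, 0.0325]
eef_rot: [-0.658, 0.678, 0.224, 0.237]
contact_force: [-0.3, 3.3, -3.2]
opening: 0.628
finger_force: 54.9
```

```bash
python3 - <<'E'
from plan import *
go(inn,yd+180,PHI);go(inn-[0,0,.004],yd+180,PHI)
E
```

```text
at [0.5323 0.2888 0.0325] q [ 0.189  1.167 -0.77   1.953  1.112  0.046  1.876] t 19.8833
xyz [ 0.0192 -0.0022  0.0074] rot [-0.0043  0.0192  0.008 ] rows 0.4959568287027135
at [0.5323 0.2888 0.0325] q [ 0.189  1.167 -0.77   1.953  1.112  0.046  1.876] t 19.8833
xyz [ 0.0217 -0.0022  0.0105] rot [-0.0043  0.0192  0.008 ] rows 0.5799473446421235
```

>>> carry_out([
  {"rot": [0, 0, 0], "xyz": [0.008, -0.001, 0.003], "grip": 255},
  {"rot": [0, 0, 0], "xyz": [0.013, -0.002, 0.007], "grip": 255},
  {"rot": [0, 0, 0], "xyz": [0.017, -0.002, 0.01], "grip": 255},
  {"rot": [0, 0, 0], "xyz": [0.017, -0.002, 0.01], "grip": 255},
])

```text
clock: 20.22
tool_pos: [0.5359, 0.2713, 0.0125]
eef_rot: [-0.655, 0.683, 0.222, 0.236]
contact_force: [-2.3, -4.4, 8.8]
opening: 0.629
finger_force: 55.0
```

```bash
python3 - <<'E'
from plan import *
go(inn,yd+180,PHI);s=r.get_state();print(s["contact_force"])
cv2.imwrite("pics/w4.png",r.snapshot("wrist")[...,::-1])
E
```

```text
at [0.5359 0.2713 0.0125] q [ 0.215  1.201 -0.758  1.948  1.312  0.045  1.712] t 20.2167
xyz [-0.0068  0.0018  0.0023] rot [-0.0092  0.0133 -0.0021] rows 0.17708406283619238
[-2.30384573 -4.43892725  8.79169857]
```

View pics/w4.png

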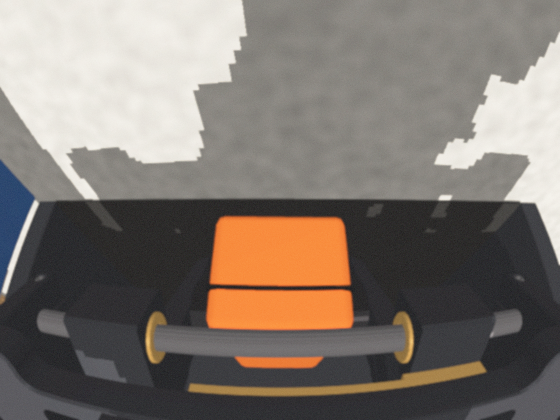

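The view shows the case on the floor inside the locker, seam level, rear edge at about row 215, near the entrance. I'll release it, then push it deeper with closed fingers.

>>> carry_out([
  {"rot": [0, 0, 0], "xyz": [-0.003, 0, -0.002], "grip": 150},
  {"rot": [0, 0, 0], "xyz": [-0.003, 0, -0.002], "grip": 20},
  {"rot": [0, 0, 0], "xyz": [-0.003, 0, -0.002], "grip": 20},
  {"rot": [0, 0, 0], "xyz": [-0.003, 0, -0.002], "grip": 20},
  {"rot": [0, 0, 0], "xyz": [-0.003, 0, -0.03], "grip": 20},
  {"rot": [0, 0, 0], "xyz": [0.0, 0, -0.06], "grip": 20},
  {"rot": [0, 0, 0], "xyz": [0.03, 0, -0.08], "grip": 20},
  {"rot": [0, 0, 0], "xyz": [0.06, 0, -0.1], "grip": 20},
])

```text
clock: 20.93
tool_pos: [0.5306, 0.1607, 0.0519]
eef_rot: [-0.656, 0.683, 0.221, 0.233]
contact_force: [1.1, -1.2, -0.6]
opening: 0.921
finger_force: 0.0
```

```bash
python3 - <<'E'
from plan import *
p=w(-125,-6,25);go(p,yd+180,PHI);go(w(-84,-6,25),yd+180,PHI)
E
```

```text
at [0.5306 0.1607 0.0519] q [ 0.573  1.275 -1.099  1.976  1.114  0.41   2.075] t 20.9333
xyz [-0.0107 -0.0012  0.0421] rot [-0.0066  0.0082 -0.0002] rows 1.0423438235417166
at [0.5306 0.1607 0.0519] q [ 0.573  1.275 -1.099  1.976  1.114  0.41   2.075] t 20.9333
xyz [-0.0432 -0.001   0.0671] rot [-0.0066  0.0082 -0.0002] rows 1.9132695974759664
```

>>> carry_out([
  {"rot": [0, 0, 0], "xyz": [0, 0, 0], "grip": 255},
  {"rot": [0, 0, 0], "xyz": [0, 0, 0], "grip": 255},
  {"rot": [0, 0, 0], "xyz": [0, 0, 0], "grip": 255},
  {"rot": [0, 0, 0], "xyz": [0, 0, 0], "grip": 255},
  {"rot": [0, 0, 0], "xyz": [0, 0, 0], "grip": 255},
  {"rot": [0, 0, 0], "xyz": [0, 0, 0], "grip": 255},
  {"rot": [0, 0, 0], "xyz": [0, 0, 0], "grip": 255},
  {"rot": [0, 0, 0], "xyz": [0, 0, 0], "grip": 255},
], squeeze=10)

```text
clock: 21.6
tool_pos: [0.5294, 0.1607, 0.0493]
eef_rot: [-0.656, 0.684, 0.221, 0.231]
contact_force: [-0.5, 0.2, 0.8]
opening: 0.335
finger_force: 0.0
```

>>> carry_out([
  {"rot": [0, 0, 0], "xyz": [0, 0, 0.0], "grip": 255},
  {"rot": [0, 0, 0], "xyz": [0, 0, 0.0], "grip": 255},
  {"rot": [0, 0, 0], "xyz": [0, 0, 0.0], "grip": 255},
  {"rot": [0, 0, 0], "xyz": [0, 0, 0.0], "grip": 255},
  {"rot": [0, 0, 0], "xyz": [-0.004, -0.001, 0.02], "grip": 255},
  {"rot": [0, 0, 0], "xyz": [-0.011, -0.001, 0.042], "grip": 255},
  {"rot": [0, 0, 0], "xyz": [-0.019, -0.001, 0.048], "grip": 255},
  {"rot": [0, 0, 0], "xyz": [-0.025, -0.001, 0.053], "grip": 255},
])

```text
clock: 22.27
tool_pos: [0.5323, 0.2131, 0.0218]
eef_rot: [-0.656, 0.684, 0.221, 0.231]
contact_force: [0.2, 0.0, 0.8]
opening: 0.006
finger_force: 0.0
```

>>> carry_out([
  {"rot": [0, 0, 0], "xyz": [-0.006, 0, 0.0045], "grip": 255},
  {"rot": [0, 0, 0], "xyz": [-0.012, 0, 0.009], "grip": 255},
  {"rot": [0, 0, 0], "xyz": [-0.018, 0, 0.0135], "grip": 255},
  {"rot": [0, 0, 0], "xyz": [-0.024, 0, 0.018], "grip": 255},
  {"rot": [0, 0, 0], "xyz": [-0.024, 0, 0.018], "grip": 255},
  {"rot": [0, 0, 0], "xyz": [-0.024, 0, 0.018], "grip": 255},
])

```text
clock: 22.77
tool_pos: [0.534, 0.2426, 0.0228]
eef_rot: [-0.656, 0.684, 0.221, 0.231]
contact_force: [-0.2, -0.8, -0.6]
opening: 0.006
finger_force: 0.0
```

```bash
python3 - <<'E'
from plan import *
s=r.get_state();v=R.from_euler("Z",-yaw).apply(s["tool_pos"]-w(0,0));print("TCP in locker",v.round(4),s["contact_force"].round(1),s["opening"],s["q"].round(2))
E
```

```text
TCP in locker [-0.0771 -0.005   0.0228] [-0.2 -0.8 -0.6] 0.006275109090624546 [ 0.34  1.24 -0.92  1.96  1.29  0.21  1.8 ]
```

>>> carry_out([
  {"rot": [0, 0, 0], "xyz": [0.026, 0, -0.02], "grip": 255},
  {"rot": [0, 0, 0], "xyz": [0.054, 0, -0.04], "grip": 255},
  {"rot": [0, 0, 0], "xyz": [0.062, 0, -0.052], "grip": 255},
  {"rot": [0, 0, 0], "xyz": [0.04, 0, -0.08], "grip": 255},
  {"rot": [0, 0, 0], "xyz": [0.02, 0, -0.11], "grip": 255},
  {"rot": [0, 0, 0], "xyz": [-0.005, 0, -0.14], "grip": 190},
  {"rot": [0, 0, 0], "xyz": [-0.03, 0, -0.17], "grip": 190},
  {"rot": [0, 0, 0], "xyz": [-0.055, 0, -0.2], "grip": 190},
])

```text
clock: 23.43
tool_pos: [0.53, 0.1642, 0.2167]
eef_rot: [-0.655, 0.684, 0.221, 0.231]
contact_force: [1.0, 0.2, -0.6]
opening: 0.207
finger_force: 0.0
```

```bash
python3 - <<'E'
from plan import *
hg=w(-107.5,-125)
for t in (1.6,1.65,1.7): 
    P=hg+R.from_euler("Z",yaw+t).apply([-.0495,.215,0]);print(t,P.round(4),project("side",P+[0,0,.217]).round(1))
go([.7115,.0005,.32],yd+180,0)
s=r.get_state();cv2.imwrite("pics/w5.png",r.snapshot("wrist")[...,::-1])
E
```

```text
1.6 [ 0.7007 -0.0075  0.    ] [329.8 162.8]
1.65 [ 0.7114 -0.0048  0.    ] [333.8 161.6]
1.7 [ 0.722  -0.0016  0.    ] [337.7 160.4]
at [0.53   0.1642 0.2167] q [ 0.662  1.092 -1.392  1.929  0.805  0.67   2.157] t 23.4333
xyz [ 0.0613 -0.1884 -0.1765] rot [-0.0026  0.6514 -0.006 ] rows 6.362743405946406
```

View pics/w5.png

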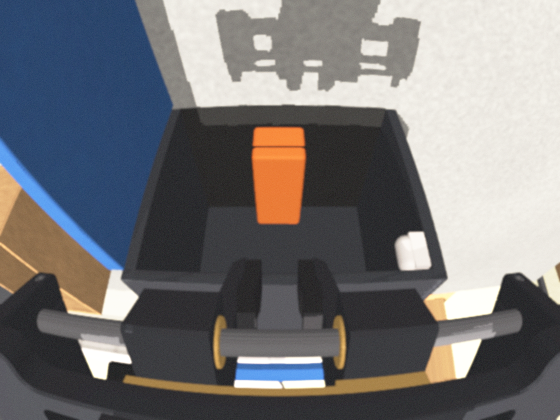

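The case sits squarely inside. Its rear face is at about rows 128–147, in from the front lip at row 108, and the roller is at (410,250). The handle is still at 1.65 rad. Next is the handle.

>>> carry_out([
  {"rot": [0, 0, 0], "xyz": [-0.024, 0, -0.032], "grip": 190},
  {"rot": [0, 0, 0], "xyz": [-0.04, 0, -0.06], "grip": 190},
  {"rot": [0, 0.651, 0], "xyz": [0.061, -0.188, -0.177], "grip": 190},
  {"rot": [0, 0.651, 0], "xyz": [0.061, -0.188, -0.177], "grip": 190},
  {"rot": [0, 0.651, 0], "xyz": [0.061, -0.188, -0.177], "grip": 190},
  {"rot": [0, 0.651, 0], "xyz": [0.061, -0.188, -0.177], "grip": 190},
  {"rot": [0, 0.651, 0], "xyz": [0.061, -0.188, -0.177], "grip": 190},
  {"rot": [0, 0.651, 0], "xyz": [0.061, -0.188, -0.177], "grip": 190},
])

```text
clock: 24.15
tool_pos: [0.7126, 0.0049, 0.3214]
eef_rot: [-0.694, 0.72, -0.002, 0.0]
contact_force: [0.5, 1.6, 0.1]
opening: 0.253
finger_force: 0.0
```

>>> carry_out([
  {"rot": [0, 0, 0], "xyz": [0, 0, 0], "grip": 190},
  {"rot": [0, 0, 0], "xyz": [0, 0, 0], "grip": 190},
])

```text
clock: 24.32
tool_pos: [0.7124, 0.0004, 0.318]
eef_rot: [-0.691, 0.723, -0.0, 0.0]
contact_force: [-0.7, 1.0, 0.2]
opening: 0.259
finger_force: 0.0
```

```bash
python3 - <<'E'
from plan import *
go([.7114,-.003,.175],yd+180,0);print(r.get_state()["opening"])
E
```

```text
at [7.124e-01 4.000e-04 3.180e-01] q [ 0.357  0.931 -1.12   1.124  0.809  1.513  2.504] t 24.3167
xyz [0.0035 0.001  0.143 ] rot [-0.0009  0.0003 -0.0084] rows 3.4310034938989884
0.2588709952653606
```

>>> carry_out([
  {"rot": [0, 0, 0], "xyz": [0.003, 0.001, 0.04], "grip": 190},
  {"rot": [0, 0, 0], "xyz": [0.003, 0.001, 0.08], "grip": 190},
  {"rot": [0, 0, 0], "xyz": [0.003, 0.001, 0.11], "grip": 190},
  {"rot": [0, 0, 0], "xyz": [0.003, 0.001, 0.143], "grip": 190},
  {"rot": [0, 0, 0], "xyz": [0.003, 0.001, 0.143], "grip": 190},
  {"rot": [0, 0, 0], "xyz": [0.003, 0.001, 0.143], "grip": 255},
  {"rot": [0, 0, 0], "xyz": [0.003, 0.001, 0.143], "grip": 255},
  {"rot": [0, 0, 0], "xyz": [0.003, 0.001, 0.143], "grip": 255},
], squeeze=40)

```text
clock: 24.98
tool_pos: [0.7111, -0.0013, 0.1782]
eef_rot: [-0.692, 0.722, -0.001, 0.002]
contact_force: [-0.4, 0.3, -1.9]
opening: 0.1
finger_force: 40.0
```

>>> carry_out([
  {"rot": [0, 0, 0], "xyz": [0, 0, 0], "grip": 255},
  {"rot": [0, 0, 0], "xyz": [0, 0, 0], "grip": 255},
  {"rot": [0, 0, 0], "xyz": [0, 0, 0], "grip": 255},
])

```text
clock: 25.23
tool_pos: [0.7114, -0.0012, 0.1781]
eef_rot: [-0.692, 0.722, -0.001, 0.002]
contact_force: [-0.9, 0.8, 4.4]
opening: 0.093
finger_force: 40.0
```

```bash
python3 - <<'E'
from h import *
arc([1.5,1.35,1.2,1.05,.9,.75,.6,.45]);s=r.get_state();print(s["opening"],s["finger_force"])
E
```

```text
angle now 1.654 tool [ 0.7114 -0.0012  0.1781] q [ 0.38  1.06 -1.07  1.31  0.92  1.28  2.4 ] t 25.2333
1.5 [ 0.011  0.032 -0.   ] [ 0.679 -0.011  0.   ]
1.35 [ 0.014  0.065 -0.   ] [ 0.646 -0.013  0.   ]
1.2 [ 0.012  0.098 -0.   ] [ 0.613 -0.009  0.   ]
1.05 [ 0.005  0.13  -0.001] [ 0.581 -0.001  0.   ]
0.9 [-0.007  0.161 -0.001] [0.551 0.012 0.   ]
0.75 [-0.023  0.19  -0.001] [0.523 0.03  0.   ]
0.6 [-0.043  0.216 -0.001] [0.498 0.051 0.   ]
0.45 [-0.067  0.239 -0.001] [0.476 0.076 0.   ]
0.09343347444300662 40.00558141618967
```

>>> carry_out([
  {"rot": [0, 0, 0], "xyz": [0.01, 0.032, 0], "grip": 255},
  {"rot": [0, 0, 0], "xyz": [0.013, 0.065, 0], "grip": 255},
  {"rot": [0, 0, 0], "xyz": [0.011, 0.098, 0], "grip": 255},
  {"rot": [0, 0, 0], "xyz": [0.004, 0.13, 0], "grip": 255},
  {"rot": [0, 0, 0], "xyz": [-0.008, 0.161, 0], "grip": 255},
  {"rot": [0, 0, 0], "xyz": [-0.024, 0.19, 0], "grip": 255},
  {"rot": [0, 0, 0], "xyz": [-0.044, 0.216, 0], "grip": 255},
  {"rot": [0, 0, 0], "xyz": [-0.067, 0.239, 0], "grip": 255},
])

```text
clock: 25.9
tool_pos: [0.4758, 0.0756, 0.1777]
eef_rot: [-0.691, 0.723, -0.002, 0.003]
contact_force: [7.0, 2.7, 1.5]
opening: 0.098
finger_force: 39.9
```

```bash
python3 - <<'E'
from h import *
arc([.35,.25,.15,.08,0.04,0,-.03]);s=r.get_state();print(s["opening"],s["contact_force"])
E
```

```text
angle now 0.452 tool [0.4758 0.0756 0.1777] q [ 0.38  0.83 -1.11  2.03  0.98  0.93  1.82] t 25.9
0.35 [-0.018  0.013 -0.   ] [0.464 0.094 0.   ]
0.25 [-0.037  0.024 -0.   ] [0.453 0.114 0.   ]
0.15 [-0.057  0.034 -0.   ] [0.445 0.134 0.   ]
0.08 [-0.072  0.039 -0.   ] [0.44  0.149 0.   ]
0.04 [-0.08   0.042 -0.   ] [0.438 0.158 0.   ]
0 [-0.089  0.044 -0.   ] [0.436 0.166 0.   ]
-0.03 [-0.095  0.045 -0.   ] [0.435 0.173 0.   ]
0.09754471839961994 [6.97728018 2.69739213 1.51195282]
```

>>> carry_out([
  {"rot": [0, 0, 0], "xyz": [-0.018, 0.013, 0], "grip": 255},
  {"rot": [0, 0, 0], "xyz": [-0.037, 0.024, 0], "grip": 255},
  {"rot": [0, 0, 0], "xyz": [-0.057, 0.034, 0], "grip": 255},
  {"rot": [0, 0, 0], "xyz": [-0.072, 0.039, 0], "grip": 255},
  {"rot": [0, 0, 0], "xyz": [-0.08, 0.042, 0], "grip": 255},
  {"rot": [0, 0, 0], "xyz": [-0.088, 0.044, 0], "grip": 255},
  {"rot": [0, 0, 0], "xyz": [-0.092, 0.044, 0], "grip": 255},
  {"rot": [0, 0, 0], "xyz": [-0.092, 0.044, 0], "grip": 255},
])

```text
clock: 26.57
tool_pos: [0.4364, 0.1653, 0.1774]
eef_rot: [-0.691, 0.723, -0.006, -0.001]
contact_force: [0.1, -11.0, 20.8]
opening: 0.098
finger_force: 40.0
```

>>> carry_out([
  {"rot": [0, 0, 0], "xyz": [-0.002, 0, 0], "grip": 255},
  {"rot": [0, 0, 0], "xyz": [-0.002, 0, 0], "grip": 255},
])

```text
clock: 26.73
tool_pos: [0.4364, 0.1654, 0.1773]
eef_rot: [-0.69, 0.723, -0.007, -0.003]
contact_force: [-0.8, -15.9, 23.9]
opening: 0.096
finger_force: 40.0
```

```bash
python3 - <<'E'
from h import *
arc([0]);s=r.get_state();print(s["opening"],s["contact_force"])
E
```

```text
angle now 0.004 tool [0.4364 0.1654 0.1773] q [ 0.16  0.81 -1.09  2.07  0.97  0.91  1.59] t 26.7333
0 [-0.001  0.    -0.   ] [0.436 0.166 0.   ]
0.09626586030442384 [ -0.78084948 -15.93668478  23.89315379]
```

>>> carry_out([
  {"rot": [0, 0, 0], "xyz": [-0.002, 0, -0.002], "grip": 255},
  {"rot": [0, 0, 0], "xyz": [-0.003, 0, -0.004], "grip": 255},
  {"rot": [0, 0, 0], "xyz": [-0.003, 0, -0.004], "grip": 255},
])

```text
clock: 26.98
tool_pos: [0.4363, 0.1654, 0.1777]
eef_rot: [-0.69, 0.724, -0.007, -0.005]
contact_force: [5.4, -13.1, -6.7]
opening: 0.1
finger_force: 40.0
```

>>> carry_out([
  {"rot": [0, 0, 0], "xyz": [0.004, 0, 0], "grip": 190},
  {"rot": [0, 0, 0], "xyz": [0.005, 0, 0], "grip": 100},
  {"rot": [0, 0, 0], "xyz": [0.005, 0, 0], "grip": 100},
  {"rot": [0, 0, 0], "xyz": [0.005, 0, 0], "grip": 100},
  {"rot": [0, 0, 0], "xyz": [0.005, 0, 0], "grip": 100},
  {"rot": [0, 0, 0], "xyz": [0.005, 0, 0], "grip": 100},
])

```text
clock: 27.48
tool_pos: [0.4347, 0.1695, 0.1799]
eef_rot: [-0.692, 0.722, -0.0, 0.001]
contact_force: [0.2, 0.2, -0.2]
opening: 0.531
finger_force: 0.0
```

>>> carry_out([
  {"rot": [0, 0, 0], "xyz": [0, 0, -0.03], "grip": 100},
  {"rot": [0, 0, 0], "xyz": [0, 0, -0.07], "grip": 100},
  {"rot": [0, 0, 0], "xyz": [0, 0, -0.11], "grip": 100},
  {"rot": [0, 0, 0], "xyz": [0, 0, -0.15], "grip": 100},
  {"rot": [0, 0, 0], "xyz": [0.08, 0, -0.15], "grip": 100},
  {"rot": [0, 0, 0], "xyz": [0.08, 0, -0.15], "grip": 100},
  {"rot": [0, 0, 0], "xyz": [0.08, 0, -0.15], "grip": 100},
])

```text
clock: 28.07
tool_pos: [0.4313, 0.0808, 0.3287]
eef_rot: [-0.688, 0.726, -0.002, -0.003]
contact_force: [-1.1, -0.1, -0.6]
opening: 0.606
finger_force: 0.0
```

```bash
python3 - <<'E'
from h import *
from loc import w
s=r.get_state();print(s["tool_pos"],s["clock"],s["contact_force"]);cv2.imwrite("pics/w6.png",r.snapshot("wrist")[...,::-1])
for n,t in (("0",0),(".02",.02),(".09",.09)):
    from loc import yaw
    hg=w(-107.5,-125);f=lambda v,z:hg+R.from_euler("Z",yaw+t).apply(v)+[0,0,z]
    print(n,"bar",fishproj(f([-.0495,.215,0],.217),s).round(1),"edge",fishproj(f([.0075,.25,0],.196),s).round(1),fishproj(f([-.0075,.25,0],.196),s).round(1))
print("locker corner",fishproj(w(-100,125,200),s).round(1))
E
```

```text
[0.43126748 0.08080446 0.32865512] 28.0667 [-1.10223292 -0.13473625 -0.64506415]
0 bar [278.7 296.3] edge [312.1 328.6] [312.6 317.7]
.02 bar [277.5 292.4] edge [312.3 325. ] [312.5 313.9]
.09 bar [272.5 278.8] edge [312.5 312. ] [311.7 300.4]
locker corner [312.4 330.9]
```

View pics/w6.png

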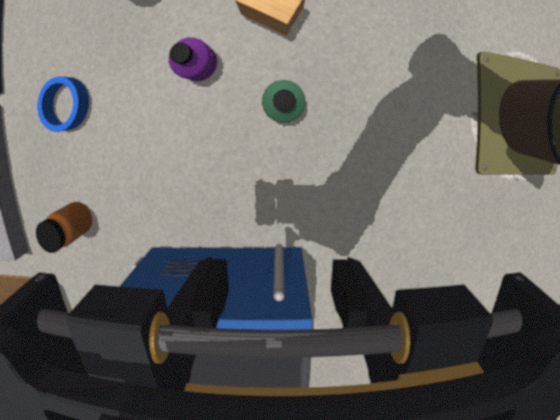

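The wrist view shows the bar top at (278,296), which matches an angle of 0 (predicted 278.7,296.3). The door is shut and the can is upright at (284,101). I'll check that the bystanders have not moved, then hand in.

```bash
python3 - <<'E'
from h import *
a=cv2.imread("pics/side0.png");b=r.snapshot("side")[...,::-1]
for n,(x0,y0,x1,y1) in dict(jar=(330,158,358,198),tape=(338,216,378,248),purple=(256,224,286,264),tub=(302,252,338,308),mug=(350,278,408,334),carton=(208,254,250,294),wrench=(274,384,372,420)).items():
    t=a[y0:y1,x0:x1];R_=cv2.matchTemplate(np.ascontiguousarray(b[max(0,y0-12):y1+12,x0-12:x1+12]),t,cv2.TM_CCOEFF_NORMED);_,v,_,l=cv2.minMaxLoc(R_);print(n,round(v,3),l[0]-12,l[1]-12)
cv2.imwrite("pics/end.png",b)
E
```

```text
jar 0.994 0 0
tape 0.995 0 0
purple 0.987 0 0
tub 0.997 0 0
mug 0.992 0 0
carton 0.995 0 0
wrench 0.976 0 0
```

View pics/end.png

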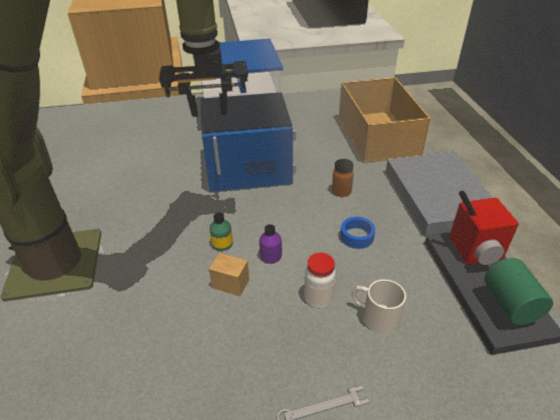

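The side view shows the door shut with the handle at (217,155) as at the start, the can upright at (221,232), and every bystander unmoved.

```bash
python3 -c "
from plant import r
print(r.finish_job())"
```

```text
the job is handed in; nothing more can be done
None
```

I handed the job in at about 28 s: the case is flat inside the locker, the blue door is pushed shut on its catch, the green can stands upright clear of the door, and the other things on the desk have not moved.

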